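Isolate the beam supply and pass a sample in through the one-way flap

ROBOT

A 6-joint arm with a two-finger parallel gripper is mounted at the origin on the work surface. World frame = base frame: x ahead of the robot, y to its left, z up, the work surface at z = 0. Lengths are in m, angles in degrees, forces in N, time in s.
With the tool pointing down it reaches from about 0.4 to 0.825 m from the base axis. Payload 7 kg.
Tool frame: the origin (TCP) lies midway between the tips of the shut fingers; the grasp point (between the pads) lies 19 mm behind it; z points along the fingers, y is the line along which they close (so a half turn about z gives the same grasp; the last joint's range is limited). The gripper opens to 88 mm and grips with 3 to 60 N. Pads are 19 mm wide; open, the fingers measure 130 mm over their backs; the gripper's body (78 mm by 193 mm) begins 47 mm behind the grasp point.
Start: joints at [-50.873, 20.546, 0.682, 0, -70.136, -16.507], TCP at [0.26, -0.623, 0.196] pointing down, gripper open.
Joint ranges: [-176.03, 176.03], [-82.01, 121.73], [-58.28, 71.71], [-173.87, 95.51], [-174.79, -0.11], [-173.66, 173.66]. Speed limits (degrees/s): [136.94, 136.94, 172.46, 180, 180, 180].

INTERFACE

Orientations are given as [roll, pitch, yaw] about the fixed x, y, z axes, in that order (R = Rz(yaw) Ry(pitch) Rx(roll)).
In Python, from plant import ctrl, viewer, close_job gives the robot as it stands. The module is installed in compiled form; this text tells all that it offers.
- The arm moves only by the tool step_arm, never from a script. Its argument "moves" is a list that holds one entry, the list of rows, each a list of 5 numbers: the shift along the world's x, y, z in cm, then the turn about the world's z in rad, then the finger opening in cm, from 0 to 8.76. In form: [[[tx, ty, tz, twist, grip], ...]]. A call has 1 to 10 rows; each row shifts and turns the commanded pose from where the row before left it; what a row does not reach is not made up. A row lasts 1/10 s, in which the tool goes at most 50 mm and 8.59 degrees, less where a joint would pass 70% of its speed; a pose out of reach is approached as far as the arm can. A call with a gripper value outside its range is refused whole. The fingers move at their own pace and stop on an object; the grip force is fixed at half the most. Time passes only in rows, so rows that do not move let the fingers close. It gives the time, the measured TCP pose, the force, the opening and the grip force at its end, in the units of the state.
- ctrl.get_obs(): the state, without advancing time (a new reading comes with each control period).
- viewer.snapshot(name): name is "scene" or "top" or "wrist"; returns (picture, depth): 400x640x3 uint8, blue, green, red; 400x640 float32, m along the optical axis (not along the pixel's ray), 0 where there is no reading.
- viewer.camera_info(name): a dict with "camera_matrix" (3x3 intrinsics, pixels), "eye" and "orientation" of the camera in the world. Camera axes: x right, y down, z forward; pixel columns grow to the right and rows downward; lengths in m; the calibration is good to about 2 mm. The wrist camera is an equidistant fisheye: a pixel r from the principal point sees the ray r / f radians off the axis. A picture is of the moment at which its call begins: read the wrist's pose just before it. camera_info takes no time and is no camera call; for the wrist camera it gives the pose at the moment of the call.
- close_job(): hands the job in; it is judged then, once.
The state is a dict: "clock": time; "joint_pos": joint angles; "qvel": joint speeds; "tau": joint torques, N m; "tool_pos": TCP position; "orientation": TCP orientation; "force": force on the tool from outside, world axes, zero at the start; "moment": the same for the moment, N m; "opening": finger opening in m; "gripper_force": force on a finger pad.
Only numpy, scipy, OpenCV 4.12 (cv2) and the standard library are available. Lean on these libraries where they do the work, as an engineer would, in place of code of your own. Each camera call takes 0.05 s, during which the arm holds its last target. There are 200 camera calls.

TASK

Make the beam supply safe: turn the isolator's handle fully to off, then swing its lockout hasp fully out past the edge of the box. Then set the sample carrier (the plate with a clamp block and an upright lip) flat on the entry tray outside the pass-through, lip end outermost, and push it in under the flap until all of it is inside and the sprung flap has dropped shut behind it. Keep the carrier upright and do not shift the other things on the table.

Things in the scene. Friction and masses are not known exactly. Their poses are not given: they have to be found in the camera images.
- isolator: Fixed grey isolator box lying face up, 130 (its x) x 100 (its y) x 70 mm high; origin at the centre of its underside. On its top face are the rotary handle (axis at x -27, y 0 mm) and the hasp (pivot at x +47, y -33 mm).
- handle (a joint): Angle of the isolator's handle about its vertical axis, rad: 0 = on (bar along the box's x axis), 1.571 = off (bar along the box's y axis, end stop). Grows anticlockwise seen from above. Friction about 0.1 N m, stays where it is left; starts at 0 to 0.2.
- handle_grip (a point): Point on the handle's axis, 96 mm above the table, in the upper half of its black bar grip. The bar is 60 long, 14 wide and 28 high (80 to 107 mm above the table) on a pale disc of 58 mm diameter. This frame's x axis runs along the bar (it turns with the joint), z up.
- hasp (a joint): Angle of the lockout hasp about its vertical pivot, rad: 0 = folded in (lying along the box's +y, over the box), 1.571 = swung fully out (pointing along the box's +x, over the edge, end stop). Grows clockwise seen from above. Light friction (0.04 N m), stays where it is left; starts at 0 to 0.15.
- hasp_pin (a point): Middle of the upright steel finger pin of the hasp, 12 mm in diameter, standing from 76 to 100 mm above the table, 60 mm from the hasp's pivot. The hasp is a flat steel strip 18 mm wide and 76 long, its top 76 mm above the table. Push the pin sideways.
- hasp_pivot (a point): Point on the hasp's vertical pivot axis, 88 mm above the table; axes as the isolator box's (z up).
- gate: Fixed pass-through; origin on the table surface right under the closed flap, x pointing inward (the push direction), y to its left, z up. Entry tray: x -130 to 0 mm. Tunnel behind the flap: x 0 to 144 mm inside, 62 wide, clear sides, roof and end, its floor level with the tray's, roof top 90 mm above the table.
- tray (a point): Centre of the entry tray's floor, 65 mm outside the flap and 6 mm above the table; axes as the pass-through's. The tray is 130 mm long, between low rails 62 mm apart that rise 9 mm above its floor and lead into the tunnel.
- lintel (a point): Middle of the underside of the lintel over the flap, 82 mm above the table; the lintel is 8 mm high and 10 mm thick (5 mm either side of the flap's plane). A tool that pushes the carrier in under it has to lean back: fingers pointing inward and down, about 30 to 40 degrees from vertical.
- flap (a joint): Angle of the grey flap, rad: 0 = hanging shut, grows as it swings inward (to 1.35); it cannot swing outward. Hinged along the lintel's underside, 48 mm long, 56 wide; its lower edge hangs 28 mm above the tray's floor. A weak spring shuts it (0.03 to 0.08 N m). It drops behind the clamp block once the carrier's rear end is about 12 to 16 mm inside the flap's plane.
- carrier_mid (a point): Centre of the loose aluminium sample carrier, 21 mm above its underside. Base plate 80 (its x) x 50 (y) x 8 mm; clamp block on it x -18 to +14, 24 wide (y), top 42 mm above the underside: grasp it across y. Upright lip at the rear end, x -40 to -34, 50 wide, top 24 mm above the underside. z up; +x points away from the lip, this end goes in first. About 0.2 kg.
- carrier_lip (a point): Centre of the carrier's lip, 37 mm behind its centre and 16 mm above its underside; push the outer face 3 mm behind this point.
- plain_plate: Loose bystander: plain aluminium plate 80 x 50 x 8 mm with no block or lip; origin at the centre of its underside. Leave alone.
- post_holder: Loose bystander: aluminium foot 64 x 40 x 10 mm with an upright round holder of 26 mm diameter, 55 mm high in all; origin under its centre. Leave alone.
- lens: Loose bystander: black camera lens standing upright, 72 mm diameter, 95 mm high; origin under its centre. Leave alone.
- jar: Loose bystander: closed jar, 52 mm diameter, 75 mm high; origin under its centre. Leave alone.
- driver: Loose bystander: screwdriver 170 mm long, lying on the table; origin under its middle. Leave alone.
- post: Loose bystander: steel optical post 96 mm high on a 44 mm round foot; origin under its centre. Leave alone.
Mind the look-alikes: they are no part of the job. What is shaped like the isolator but green is not meant.

How it is judged:
By the outcome, as a careful person would: the job done as asked, in the order asked, and still so for the second after the job is handed in, with the robot touching nothing.
It also fails if it takes over 72 s, if anything falls off the work surface, if the arm or the gripper's body presses on something with over 40 N, if the wrist force passes 120 N, or if a joint passes its speed limit or range.

## Working session

There is one attempt and no reset: what is moved stays moved. The work goes in short steps, Python scripts to look and compute and a tool call to move; the robot and the scene stay as the last step left them, time stands still between calls to the robot, and variables do not carry over. Pictures are saved under pics/ and viewed, at most 10 in all, crops included, and the job is handed in when it is done.

Besides the shell and the picture viewer there is one more tool, called after ">>>" as name(argument=value, ...), one argument or row to a line, values as JSON. step_arm: Moves the arm, as the interface text tells. Its arguments: {"type":"object","properties":{"moves":{"type":"array","items":{"type":"array","items":{"type":"array","items":{"type":"number"}}}}},"required":["moves"]}

```bash
mkdir -p pics; cat > h.py <<'E'
import numpy as np, cv2
from plant import ctrl, viewer, close_job
def R_of(o):
    o=np.array(o,float)
    if o.shape==(3,3): return o
    from scipy.spatial.transform import Rotation as R
    if o.size==3: return R.from_euler('xyz',o,degrees=True).as_matrix()
    return R.from_quat(o).as_matrix()
def cloud(name):
    ci=viewer.camera_info(name); im,d=viewer.snapshot(name)
    K=np.array(ci['camera_matrix']); v,u=np.mgrid[:d.shape[0],:d.shape[1]]
    P=np.dstack([(u-K[0,2])/K[0,0]*d,(v-K[1,2])/K[1,1]*d,d])@R_of(ci['orientation']).T+np.array(ci['eye'])
    P[d==0]=np.nan
    return im,d,P
E
python3 - <<'E'
from h import *
for n in('scene','top'):
    im,d,P=cloud(n); cv2.imwrite(f'pics/{n}0.png',im); np.save(n+'0.npy',P)
    print(viewer.camera_info(n))
print(ctrl.get_obs())
E
```

```text
{'camera_matrix': array([[361.06189582,   0.        , 318.95134352],
       [  0.        , 361.06189582, 198.93325961],
       [  0.        ,   0.        ,   1.        ]]), 'eye': array([ 0.80937544, -0.33290876,  0.88948852]), 'orientation': array([-148.17546736,   -0.62692638,   38.36613402])}
{'camera_matrix': array([[374.32342866,   0.        , 316.87992475],
       [  0.        , 374.32342866, 207.34603921],
       [  0.        ,   0.        ,   1.        ]]), 'eye': array([0.42505144, 0.06858401, 1.19941677]), 'orientation': array([-177.36849227,   -0.46969838,  -89.66422006])}
{'clock': 0.1, 'joint_pos': array([-5.08731274e+01,  2.05870805e+01,  6.39902562e-01, -1.96358030e-02,
       -7.01351200e+01, -1.65054662e+01]), 'qvel': array([ 0.02063487, -0.07615762,  0.1087159 ,  0.08426056,  0.06771922,
       -0.0941719 ]), 'tau': array([-3.98854652e-03, -5.84161949e+01,  2.93752795e+01,  7.01553270e+00,
        1.02047183e-02, -6.96384245e-05]), 'tool_pos': array([ 0.25941852, -0.62264269,  0.19491994]), 'orientation': array([ 1.79915848e+02, -5.68449552e-03, -1.57385275e+02]), 'force': array([-0.27750226,  0.28712772, -0.31460119]), 'moment': array([ 0.02545561, -0.03650384, -0.01241078]), 'gripper_force': 0.0, 'opening': 0.08766177317185353}
```

View pics/scene0.png

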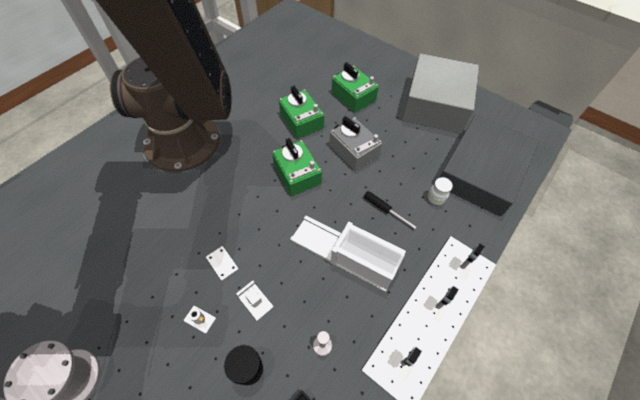

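View pics/top0.png

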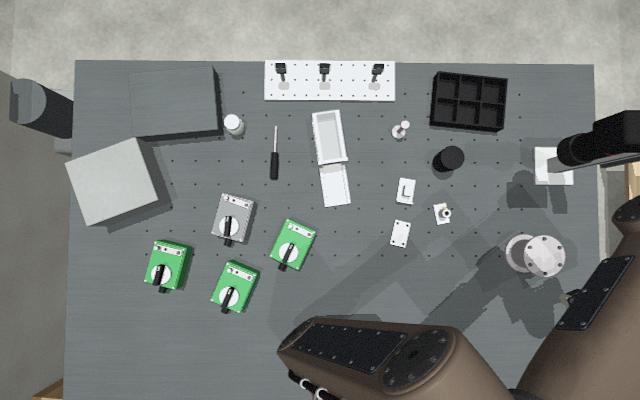

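Candidates in the top view: three green isolators at (167,265), (235,287) and (293,245) are decoys, and the grey one at (233,218) is the target. The plain plate at (400,233) and post holder at (443,213) could pass for the carrier. The carrier, with lip and block, is at (405,190). The gate's tray is at (335,185) and its tunnel is above that, inward ≈ +x. Next I'll measure these and check in one close crop.

```bash
python3 - <<'E'
from h import *
P=np.load('top0.npy'); im=cv2.imread('pics/top0.png')
def rect(name,u0,u1,v0,v1,z0,z1):
    Q=P[v0:v1,u0:u1].reshape(-1,3); Q=Q[(Q[:,2]>z0)&(Q[:,2]<z1)]
    r=cv2.minAreaRect((Q[:,:2]*1000).astype(np.float32))
    print(name,len(Q),'c',np.round(r[0],1),'size',np.round(r[1],1),'ang',round(r[2],1),'mean',np.round(Q.mean(0)*1000,1))
print('table',np.nanmedian(P[160:180,250:260,2]))
rect('iso',205,262,185,250,.05,.09)
rect('handle',205,262,185,250,.092,.12)
rect('hasp',205,262,185,225,.074,.092)
rect('carrier',390,420,172,208,.004,.06)
rect('block',390,420,172,208,.032,.06)
rect('plate',385,415,217,250,.004,.02)
rect('holder',430,456,200,228,.004,.07)
rect('tray',315,355,160,210,.003,.012)
rect('trayall',318,355,168,210,.003,.022)
rect('tunnel',308,350,105,165,.075,.1)
rect('tunnelall',300,360,100,165,.03,.1)
a=cv2.resize(im[180:255,200:270],None,fx=6,fy=6,interpolation=cv2.INTER_CUBIC)
S=cv2.imread('pics/scene0.png')
b=cv2.resize(S[105:180,320:390],None,fx=5,fy=5,interpolation=cv2.INTER_CUBIC)[:375]
c=cv2.resize(S[270:330,225:285],None,fx=3,fy=3,interpolation=cv2.INTER_CUBIC)
out=np.zeros((600,780,3),np.uint8); out[:450,:420]=a; out[:375,425:775]=b; out[380:560,425:605]=c
cc=cv2.resize(im[170:215,385:425],None,fx=4,fy=4,interpolation=cv2.INTER_CUBIC); out[380:560,610:770]=cc
cv2.imwrite('pics/crop1.png',out)
E
```

```text
table 0.00022764342572112461
iso 1304 c [445.9 317.3] size [101.  129.7] ang 75.6 mean [447.2 312.8  71.7]
handle 139 c [448.8 324.5] size [117.8  20.3] ang 2.3 mean [429.2 323.5 105.2]
hasp 237 c [460.7 312.6] size [87.5 92.8] ang 77.2 mean [469.  307.9  78.1]
carrier 443 c [ 538.9 -221.8] size [ 93.4 112.8] ang 90.0 mean [ 535.3 -220.4   16.8]
block 90 c [ 532.4 -221.8] size [24.4 32.2] ang 79.1 mean [ 532.3 -221.    41.9]
plate 444 c [ 399.8 -205.1] size [101.9  92. ] ang 0.4 mean [ 398.1 -204.6    8.5]
holder 314 c [ 462.3 -345.1] size [87.  74.5] ang 2.1 mean [ 462.6 -333.    21.4]
tray 890 c [554.    2.9] size [157.9 125.3] ang 0.4 mean [552.1   4.2   6.5]
trayall 1017 c [541.1  -2. ] size [132.  115.9] ang 0.4 mean [546.8   3.4   8.7]
tunnel 1436 c [688.5  25.3] size [157.1  89.9] ang 8.0 mean [687.1  26.1  90.4]
tunnelall 1472 c [688.5  25.1] size [157.2  89.9] ang 7.9 mean [685.3  25.6  89.4]
```

View pics/crop1.png

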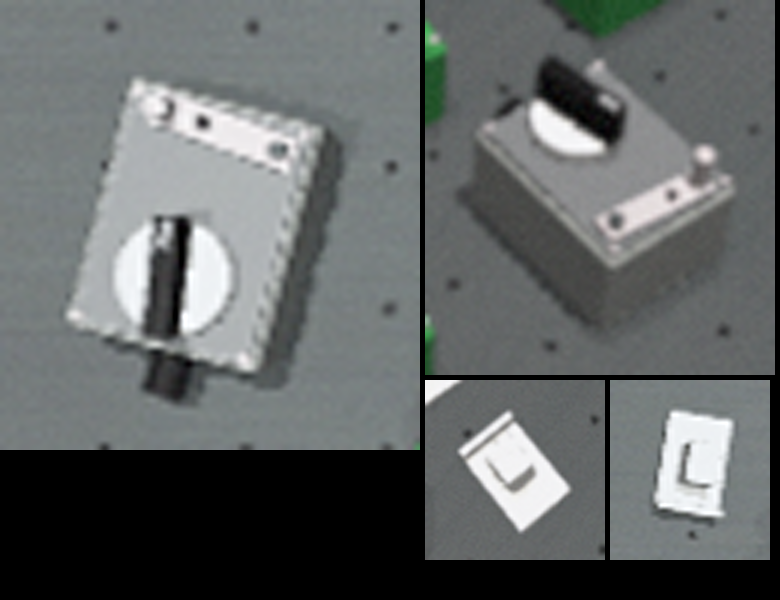

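The crop shows the grey isolator, with its handle bar near (170,280) along box x and slightly anticlockwise. The hasp pin is at (158,108), folded in. The carrier has its lip on the −x side and the block in the middle, so it already faces +x. Now I'll move above the handle.

>>> step_arm(
  moves=[
    [[2.1, 3.6, 0, -0.02, 8.7], [2.1, 3.6, 0, -0.02, 8.7], [2.1, 3.6, 0, -0.02, 8.7], [2.1, 3.6, 0, -0.02, 8.7], [2.1, 3.6, 0, -0.02, 8.7], [2.1, 3.6, 0, -0.02, 8.7], [2.1, 3.6, 0, -0.02, 8.7], [2.1, 3.6, 0, -0.02, 8.7], [2.1, 3.6, 0, -0.02, 8.7], [0.5, 4.3, 0, -0.02, 8.7]],
  ],
)

```text
clock: 1.1
tool_pos: [0.455, -0.2547, 0.1952]
orientation: [-180.0, -0.0, -168.9]
force: [0.8, 0.6, 0.3]
opening: 0.087
gripper_force: 0.0
```

>>> step_arm(
  moves=[
    [[0.4, 4.3, 0, -0.02, 8.7], [0.4, 4.3, 0, -0.02, 8.7], [0.4, 4.3, 0, -0.02, 8.7], [0.4, 4.3, 0, -0.02, 8.7], [0.4, 4.3, 0, -0.02, 8.7], [0.4, 4.3, 0, -0.02, 8.7], [-0.8, 4.1, 0, -0.02, 8.7], [-0.8, 4.1, 0, -0.02, 8.7], [-0.8, 4.1, 0, -0.02, 8.7], [-0.8, 4.1, 0, -0.02, 8.7]],
  ],
)

```text
clock: 2.1
tool_pos: [0.4447, 0.1675, 0.1957]
orientation: [180.0, -0.0, 179.7]
force: [1.4, -0.2, 0.7]
opening: 0.087
gripper_force: 0.0
```

>>> step_arm(
  moves=[
    [[-0.8, 4.1, 0, -0.02, 8.7], [-0.8, 4.1, 0, -0.02, 8.7], [-0.8, 4.1, 0, -0.02, 8.7], [-0.8, 3.6, 0, -0.02, 8.7], [0, 0, 0, 0, 8.7], [0, 0, 0, 0, 8.7]],
  ],
)

```text
clock: 2.7
tool_pos: [0.413, 0.3253, 0.1951]
orientation: [-179.9, -0.0, 175.2]
force: [1.1, 0.1, 0.4]
opening: 0.0872
gripper_force: 0.0
```

```bash
cat >> h.py <<'E'
def wcloud():
    ci=viewer.camera_info('wrist'); im,d=viewer.snapshot('wrist')
    K=np.array(ci['camera_matrix']); v,u=np.mgrid[:d.shape[0],:d.shape[1]]
    x=(u-K[0,2])/K[0,0]; y=(v-K[1,2])/K[1,1]; th=np.hypot(x,y); t=np.tan(np.minimum(th,1.5))/np.maximum(th,1e-9)
    P=np.dstack([x*t*d,y*t*d,d])@R_of(ci['orientation']).T+np.array(ci['eye'])
    P[(d==0)|(th>1.3)]=np.nan
    return im,d,P
def sel(P,x0,x1,y0,y1,z0,z1):
    Q=P.reshape(-1,3); Q=Q[~np.isnan(Q[:,0])]
    return Q[(Q[:,0]>x0)&(Q[:,0]<x1)&(Q[:,1]>y0)&(Q[:,1]<y1)&(Q[:,2]>z0)&(Q[:,2]<z1)]
def rect(name,Q):
    if len(Q)<5: print(name,'few',len(Q)); return
    r=cv2.minAreaRect((Q[:,:2]*1000).astype(np.float32))
    print(name,len(Q),'c',np.round(r[0],1),'size',np.round(r[1],1),'ang',round(r[2],1),'zmed',round(np.median(Q[:,2])*1000,1))
E
python3 - <<'E'
from h import *
im,d,P=wcloud(); cv2.imwrite('pics/w1.png',im); np.save('w1.npy',P); print(viewer.camera_info('wrist'))
rect('box',sel(P,.35,.56,.22,.42,.066,.073))
rect('bar',sel(P,.36,.48,.27,.38,.1,.112))
rect('pin',sel(P,.47,.53,.3,.36,.094,.105))
rect('hasp',sel(P,.46,.53,.25,.36,.0735,.079))
E
```

```text
{'camera_matrix': array([[309.70691629,   0.        , 315.73618918],
       [  0.        , 309.70691629, 198.06886374],
       [  0.        ,   0.        ,   1.        ]]), 'eye': array([0.33377277, 0.33160549, 0.38420916]), 'orientation': array([1.63038736e+02, 1.00598508e-01, 8.51862577e+01])}
box 5562 c [445.6 315.3] size [ 97.5 125.2] ang 75.7 zmed 69.9
bar 910 c [419.9 321.8] size [13.6 59. ] ang 85.3 zmed 106.7
pin 55 c [500.5 328.9] size [10.7  4.7] ang 81.4 zmed 98.8
hasp 827 c [494.1 299.3] size [75.3 19.5] ang 70.2 zmed 75.8
```

View pics/w1.png

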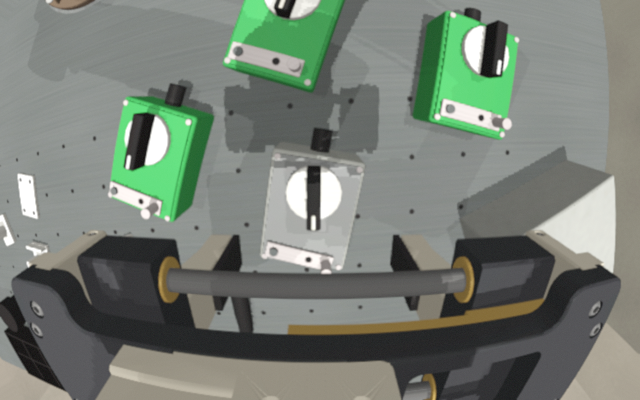

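The wrist view shows the handle bar centred below the fingers, with the pin at (326,270). The bar is at yaw −4.7°, so the fingers are already square to it.

>>> step_arm(
  moves=[
    [[0.7, -0.3, -3, 0, 8.7], [0, 0, -3, 0, 6], [0, 0, -2.5, 0, 5], [0, 0, -1.5, 0, 4], [0, 0, -0.8, 0, 4], [0, 0, 0, 0, 2.5], [0, 0, 0, 0, 1], [0, 0, 0, 0, 1], [0, 0, 0, 0, 1], [0, 0, 0, 0, 1]],
  ],
)

```text
clock: 3.75
tool_pos: [0.4208, 0.3222, 0.0883]
orientation: [179.9, 0.0, 175.1]
force: [-0.1, 0.3, -0.6]
opening: 0.0205
gripper_force: 0.0
```

>>> step_arm(
  moves=[
    [[0, 0, 0, 0, 0.8], [0, 0, 0, 0, 0.8], [0, 0, 0, 0, 0.8], [0, 0, 0, 0.1, 0.8], [0, 0, 0, 0.1, 0.8], [0, 0, 0, 0.12, 0.8], [0, 0, 0, 0.12, 0.8], [0, 0, 0, 0.12, 0.8], [0, 0, 0, 0.12, 0.8], [0, 0, 0, 0.12, 0.8]],
  ],
)

```text
clock: 4.75
tool_pos: [0.4206, 0.3219, 0.0877]
orientation: [-180.0, -0.0, -138.8]
force: [1.1, -0.7, 0.2]
opening: 0.0079
gripper_force: 0.0
```

>>> step_arm(
  moves=[
    [[0, 0, 0, 0.12, 0.8], [0, 0, 0, 0.12, 0.8], [0, 0, 0, 0.12, 0.8], [0, 0, 0, 0.12, 0.8], [0, 0, 0, 0.08, 0.8], [0, 0, 0, 0.04, 0.8], [0, 0, 0, 0.02, 0.8], [0, 0, 0, 0, 0.8]],
  ],
)

```text
clock: 5.55
tool_pos: [0.4206, 0.3219, 0.0877]
orientation: [180.0, -0.0, -103.5]
force: [0.6, -0.6, 0.7]
opening: 0.0081
gripper_force: 0.0
```

```bash
python3 - <<'E'
from h import *
im,d,P=wcloud(); cv2.imwrite('pics/w2.png',im[100:350,150:500])
ci=viewer.camera_info('wrist');print(ci['eye'],ctrl.get_obs()['moment'])
a,_,_=cloud('scene'); 
b=cv2.resize(a[90:190,300:410],None,fx=4,fy=4,interpolation=cv2.INTER_CUBIC)
out=np.zeros((400,800,3),np.uint8); out[:250,:350]=im[100:350,150:500]; out[:,355:795]=b
cv2.imwrite('pics/c2.png',out)
E
```

```text
[0.40154261 0.244846   0.27660681] [0.03916216 0.10650247 0.04539126]
```

View pics/c2.png

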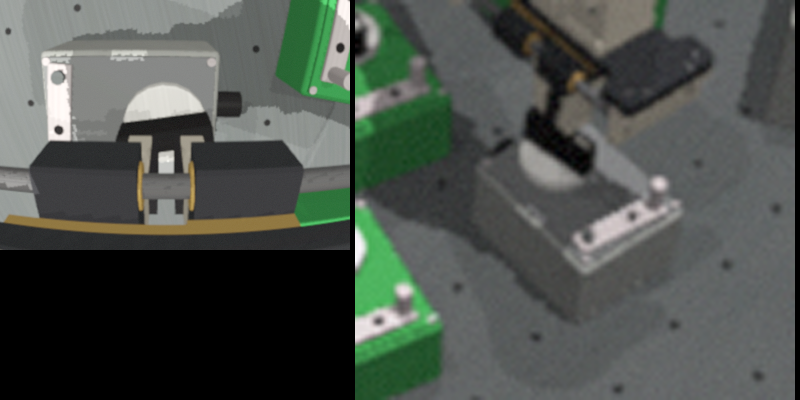

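The bar still lies along box x and the fingers closed to 8 mm with no force, so they did not hold it. I'll check the fingertip position in the cloud.

```bash
python3 - <<'E'
from h import *
o=ctrl.get_obs(); print(o['tool_pos'],o['joint_pos'],o['opening'])
im,d,P=wcloud()
for v in range(225,300,6):
    print(v,[tuple(np.round(P[v,u]*1000).astype(int)) if d[v,u]>0 else None for u in (292,300,315,330,338)])
rect('bar?',sel(P,.38,.46,.28,.36,.095,.11))
ci=viewer.camera_info('wrist'); print(ci['orientation'])
E
```

```text
[0.42057948 0.32192242 0.08773022] [ 5.86615291e+01  1.26225256e+01 -2.59860336e+01 -1.51418624e-03
 -5.13963295e+01 -7.22379950e+01] 0.008321461623595856
225 [(np.int64(434), np.int64(314), np.int64(91)), (np.int64(429), np.int64(315), np.int64(93)), (np.int64(419), np.int64(316), np.int64(96)), (np.int64(410), np.int64(316), np.int64(100)), (np.int64(405), np.int64(317), np.int64(102))]
231 [(np.int64(433), np.int64(314), np.int64(101)), (np.int64(428), np.int64(315), np.int64(102)), (np.int64(419), np.int64(316), np.int64(105)), (np.int64(410), np.int64(317), np.int64(107)), (np.int64(406), np.int64(318), np.int64(107))]
237 [(np.int64(430), np.int64(308), np.int64(124)), (np.int64(426), np.int64(309), np.int64(125)), (np.int64(420), np.int64(319), np.int64(107)), (np.int64(411), np.int64(321), np.int64(107)), (np.int64(406), np.int64(314), np.int64(125))]
243 [(np.int64(429), np.int64(308), np.int64(133)), (np.int64(425), np.int64(309), np.int64(132)), (np.int64(421), np.int64(323), np.int64(107)), (np.int64(411), np.int64(314), np.int64(129)), (np.int64(406), np.int64(314), np.i
[... 1540 characters left out ...]
.int64(202)), (np.int64(409), np.int64(294), np.int64(201)), (np.int64(407), np.int64(294), np.int64(201))]
291 [(np.int64(420), np.int64(293), np.int64(201)), (np.int64(418), np.int64(293), np.int64(201)), (np.int64(414), np.int64(294), np.int64(202)), (np.int64(409), np.int64(294), np.int64(203)), (np.int64(407), np.int64(295), np.int64(203))]
297 [(np.int64(420), np.int64(293), np.int64(205)), (np.int64(418), np.int64(296), np.int64(201)), (np.int64(414), np.int64(296), np.int64(202)), (np.int64(410), np.int64(297), np.int64(202)), (np.int64(408), np.int64(298), np.int64(202))]
bar? 1449 c [420.7 321.6] size [14.5 60.1] ang 84.0 zmed 105.8
[ 1.63014422e+02 -3.21394169e-02  1.66454559e+02]
```

The fingertips are really at z ≈ 120 mm while tool_pos says 88 mm, so they were about 32 mm above where I assumed and turned over the bar without touching it. I'll turn back, open and descend while watching the force.

>>> step_arm(
  moves=[
    [[0, 0, 0, -0.144, 4], [0, 0, 0, -0.144, 4], [0, 0, 0, -0.144, 4], [0, 0, 0, -0.144, 4], [0, 0, 0, -0.144, 4], [0, 0, 0, -0.144, 4], [0, 0, 0, -0.144, 4], [0, 0, 0, -0.144, 4], [0, 0, 0, -0.144, 4], [0, 0, 0, -0.144, 4]],
  ],
)

```text
clock: 6.7
tool_pos: [0.4206, 0.3219, 0.0878]
orientation: [180.0, -0.0, 173.6]
force: [-0.8, -0.8, -0.4]
opening: 0.04
gripper_force: 0.0
```

>>> step_arm(
  moves=[
    [[0, 0, -0.8, 0, 4], [0, 0, -0.8, 0, 4], [0, 0, -0.3, 0, 4], [0, 0, 0, 0, 4]],
  ],
)

```text
clock: 7.1
tool_pos: [0.4202, 0.3214, 0.0678]
orientation: [-179.9, -0.0, 174.1]
force: [0.2, -0.1, -0.5]
opening: 0.04
gripper_force: 0.0
```

>>> step_arm(
  moves=[
    [[0, 0, -0.7, 0, 4], [0, 0, -0.6, 0, 4], [0, 0, 0, 0, 3], [0, 0, 0, 0, 1], [0, 0, 0, 0, 0.8], [0, 0, 0, 0, 0.8], [0, 0, 0, 0, 0.8], [0, 0, 0, 0, 0.8]],
  ],
)

```text
clock: 7.9
tool_pos: [0.4208, 0.3223, 0.056]
orientation: [180.0, 0.0, 174.0]
force: [0.3, 1.8, 0.3]
opening: 0.0138
gripper_force: 30.0
```

Now the bar is gripped (13.8 mm, 30 N). I'll turn it about 1.42 rad plus a little more.

>>> step_arm(
  moves=[
    [[0, 0, 0, 0.1, 0.8], [0, 0, 0, 0.13, 0.8], [0, 0, 0, 0.13, 0.8], [0, 0, 0, 0.13, 0.8], [0, 0, 0, 0.13, 0.8], [0, 0, 0, 0.13, 0.8], [0, 0, 0, 0.13, 0.8], [0, 0, 0, 0.13, 0.8], [0, 0, 0, 0.13, 0.8], [0, 0, 0, 0.13, 0.8]],
  ],
)

```text
clock: 8.9
tool_pos: [0.4212, 0.3215, 0.056]
orientation: [-180.0, -0.0, -113.0]
force: [4.2, -1.9, 0.3]
opening: 0.0139
gripper_force: 30.0
```

>>> step_arm(
  moves=[
    [[0, 0, 0, 0.08, 0.8], [0, 0, 0, 0.04, 0.8], [0, 0, 0, 0.03, 0.8], [0, 0, 0, 0.03, 0.8], [0, 0, 0, 0, 0.8], [0, 0, 0, 0, 0.8]],
  ],
)

```text
clock: 9.5
tool_pos: [0.4212, 0.3215, 0.056]
orientation: [-180.0, -0.0, -103.0]
force: [5.0, -2.6, 0.8]
opening: 0.0132
gripper_force: 30.2
```

```bash
python3 -c "
from h import *
o=ctrl.get_obs(); print(o['moment'],o['force'],o['orientation'])"
```

```text
[-1.09556674 -1.73866996 -0.53622068] [ 4.99176245 -2.63391572  0.80225989] [-1.79956745e+02 -1.18659374e-02 -1.03006095e+02]
```

>>> step_arm(
  moves=[
    [[0, 0, 0, 0, 3], [0, 0, 0, 0, 3], [0, 0, 2, -0.06, 3], [0, 0, 2.5, -0.06, 3], [2, 0.2, 0, 0, 3], [3, 0.2, 0, 0, 3], [3.2, 0.2, 0, 0, 3], [0, 0, 0, 0, 3], [0, 0, 0, 0, 3]],
  ],
)

```text
clock: 10.4
tool_pos: [0.5026, 0.3276, 0.1]
orientation: [180.0, -0.1, -109.9]
force: [-1.1, -0.6, -0.3]
opening: 0.0299
gripper_force: 0.0
```

```bash
python3 - <<'E'
from h import *
im,d,P=wcloud(); im2,d2,T=cloud('top')
o=ctrl.get_obs(); print(o['tool_pos'],o['orientation'])
for n,Q in(('w',P),('t',T)):
    rect(n+'bar',sel(Q,.37,.46,.27,.375,.102,.109)); rect(n+'pin',sel(Q,.47,.53,.3,.36,.092,.105)); rect(n+'hasp',sel(Q,.46,.53,.25,.36,.0735,.079))
a,_,_=cloud('scene')
cv2.imwrite('pics/c3.png',np.hstack([im[100:400,130:530],cv2.resize(a[80:180,290:420],None,fx=3,fy=3,interpolation=cv2.INTER_CUBIC)]))
E
```

```text
[0.50179516 0.32771455 0.10045371] [ 1.79966330e+02 -3.86404292e-02 -1.09822554e+02]
wbar 1928 c [421.2 321.8] size [60.1 14.9] ang 75.9 zmed 106.7
wpin 290 c [504.4 327.9] size [11.6 11.5] ang 74.2 zmed 99.5
whasp 2290 c [494.3 299.3] size [75.9 18.3] ang 70.2 zmed 75.9
tbar 69 c [419.3 322.2] size [56.  13.9] ang 75.3 zmed 107.1
tpin few 4
thasp 129 c [485.3 302.8] size [47.9 84.5] ang 0.3 zmed 75.8
```

View pics/c3.png

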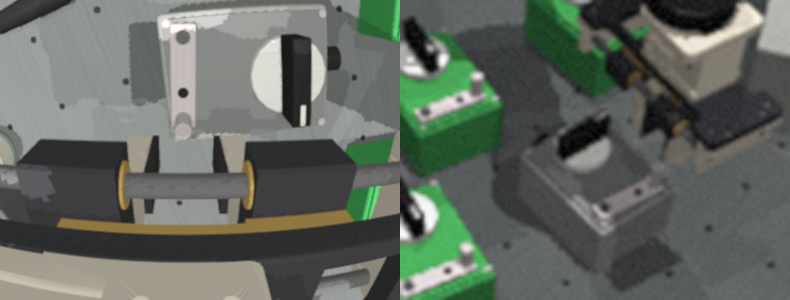

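Handle is off (bar at 75.9°, along box y) and the pin at (183,130) is between the fingers. I'll cage the pin and sweep it along the arc.

>>> step_arm(
  moves=[
    [[0.2, 0, -1.5, 0, 3], [0, 0, -2, 0, 3], [0, 0, -1.4, 0, 2.5], [0, 0, 0, 0, 1.7], [0, 0, 0, 0, 1.6], [0, 0, 0, 0, 1.6]],
  ],
)

```text
clock: 11.15
tool_pos: [0.505, 0.3285, 0.0527]
orientation: [-180.0, 0.1, -109.8]
force: [0.1, -0.7, 0.9]
opening: 0.0164
gripper_force: 0.0
```

>>> step_arm(
  moves=[
    [[0.7, -0.31, 0, -0.127, 1.6], [0.66, -0.39, 0, -0.127, 1.6], [0.6, -0.47, 0, -0.127, 1.6], [0.54, -0.54, 0, -0.127, 1.6], [0.46, -0.61, 0, -0.127, 1.6], [0.38, -0.66, 0, -0.127, 1.6], [0.3, -0.71, 0, -0.127, 1.6], [0.2, -0.73, 0, -0.127, 1.6], [0.11, -0.76, 0, -0.127, 1.6], [0.01, -0.76, 0, -0.127, 1.6]],
  ],
)

```text
clock: 12.15
tool_pos: [0.545, 0.269, 0.0529]
orientation: [179.9, 0.1, 177.1]
force: [0.1, 1.1, -1.0]
opening: 0.016
gripper_force: 0.4
```

>>> step_arm(
  moves=[
    [[-0.08, -0.76, 0, -0.127, 1.6], [-0.15, -0.5, 0, -0.08, 1.6], [0, -0.2, 0, -0.04, 1.6], [0, 0, 0, 0, 1.6], [0, 0, 0, 0, 1.6]],
  ],
)

```text
clock: 12.65
tool_pos: [0.5426, 0.255, 0.0528]
orientation: [179.9, 0.1, 163.3]
force: [-0.6, 4.2, 2.3]
opening: 0.0162
gripper_force: 1.5
```

>>> step_arm(
  moves=[
    [[0, -0.2, 0, 0, 1.6], [0, 0, 0, 0, 1.6], [0, 0.2, 0, 0, 3], [0, 0, 0, 0, 3], [0, 0, 2.5, 0, 3], [0, 0, 4, 0, 3], [0, 0, 3, 0, 5], [-2, 0, 0, 0, 8], [0, 0, 0, 0, 8.7], [0, 0, 0, 0, 8.7]],
  ],
)

```text
clock: 13.65
tool_pos: [0.5216, 0.2534, 0.1468]
orientation: [-180.0, -0.0, 163.3]
force: [-0.2, -0.7, -0.8]
opening: 0.0563
gripper_force: 0.0
```

```bash
python3 - <<'E'
from h import *
im,d,P=wcloud(); o=ctrl.get_obs(); print(o['tool_pos'],o['orientation'],o['joint_pos'])
rect('bar',sel(P,.37,.46,.27,.375,.102,.109)); rect('pin',sel(P,.52,.57,.23,.28,.094,.104)); rect('hasp',sel(P,.46,.57,.22,.30,.0735,.079))
E
```

```text
[0.52184251 0.25345204 0.14651787] [-1.79954008e+02 -8.29100019e-03  1.63269846e+02] [ 4.52218603e+01  1.38387855e+01 -1.55673524e+01  1.64175361e-02
 -6.06383519e+01 -1.51960066e+02]
bar 1471 c [420.9 321.8] size [60.1 14.7] ang 75.5 zmed 106.8
pin 173 c [542.  257.2] size [10.8 11. ] ang 72.8 zmed 99.6
hasp 1517 c [512.2 264.8] size [18.2 76.5] ang 75.2 zmed 75.9
```

Hasp is at its stop (strip at −14.8°, along box x) and the handle is still off. Now to the carrier.

>>> step_arm(
  moves=[
    [[0.1, -4.6, 0, 0.01, 8.7], [0.1, -4.6, 0, 0.01, 8.7], [0.1, -4.6, 0, 0.01, 8.7], [0.1, -4.6, 0, 0.01, 8.7], [0.1, -4.6, 0, 0.01, 8.7], [0.1, -4.6, 0, 0.01, 8.7], [0.1, -4.6, 0, 0.01, 8.7], [0.1, -4.6, 0, 0.01, 8.7], [0.1, -4.6, 0, 0.01, 8.7], [0.1, -4.6, 0, 0.01, 8.7]],
  ],
)

```text
clock: 14.7
tool_pos: [0.5316, -0.2084, 0.1461]
orientation: [-180.0, -0.1, 169.0]
force: [0.7, 0.2, 0.7]
opening: 0.0868
gripper_force: 0.0
```

>>> step_arm(
  moves=[
    [[0, -1.5, 0, 0, 8.7], [-4, 0, 0, 0, 8.7], [0, 0, 0, 0, 8.7]],
  ],
)

```text
clock: 15.0
tool_pos: [0.4877, -0.2217, 0.1454]
orientation: [180.0, -0.2, 168.8]
force: [0.1, 0.2, -0.0]
opening: 0.0869
gripper_force: 0.0
```

```bash
python3 - <<'E'
from h import *
im,d,P=wcloud(); o=ctrl.get_obs(); print(o['tool_pos'],o['orientation'])
cv2.imwrite('pics/w4.png',im)
rect('block',sel(P,.49,.58,-.27,-.17,.038,.046)); rect('lip',sel(P,.46,.55,-.27,-.16,.021,.026)); rect('plate',sel(P,.46,.6,-.28,-.16,.004,.012))
Q=sel(P,.46,.55,-.27,-.16,.015,.026); print(np.round(Q.mean(0),4))
rect('tray floor',sel(P,.46,.62,-.06,.07,.003,.009)); 
rect('rails',sel(P,.46,.62,-.06,.07,.0125,.018)); 
rect('roof',sel(P,.58,.8,-.04,.09,.086,.094))
rect('plainplate',sel(P,.34,.46,-.27,-.15,.005,.012))
E
```

```text
[ 0.48988954 -0.22153535  0.14612839] [-1.79997581e+02 -1.12393478e-01  1.68894543e+02]
block 677 c [ 532.9 -224.3] size [24.7 31.5] ang 81.7 zmed 42.0
lip 305 c [ 506.7 -220.3] size [47.3 23. ] ang 80.0 zmed 23.7
plate 1647 c [ 535.3 -225.5] size [50.4 81.3] ang 81.3 zmed 7.9
[ 0.5011 -0.2198  0.0224]
tray floor 3579 c [552.5  -2.2] size [132.5  80. ] ang 5.9 zmed 5.7
rails 1254 c [550.1   3.3] size [125.9  86.6] ang 9.3 zmed 14.6
roof few 0
plainplate 3602 c [ 400.  -206.5] size [50.7 80.4] ang 76.5 zmed 8.0
```

View pics/w4.png

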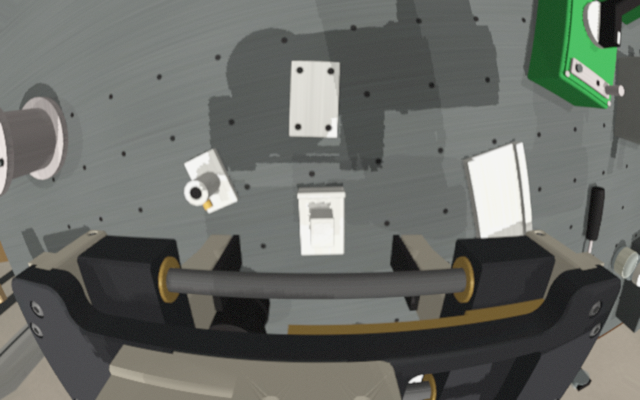

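The view confirms the carrier at (321,220), with its lip end at the top (−x side). Its centre is (535.3, −225.5) mm at yaw −8.6°. The lens is hidden below the gripper at (240,315), so I'll check its clearance to the wide gripper body.

```bash
python3 - <<'E'
from h import *
P=np.load('top0.npy'); rect('lens',sel(P,.5,.72,-.45,-.28,.085,.105)); rect('post',sel(P,.6,.8,-.3,-.12,.06,.105)); rect('holder',sel(P,.4,.52,-.42,-.28,.04,.065))
rect('roof',sel(P,.58,.8,-.05,.1,.086,.094))
Q=sel(P,.58,.8,-.05,.1,.086,.094)
# own gripper geometry from the wrist cloud: lowest z per part rel. tool
im,d,W=wcloud(); o=ctrl.get_obs(); t=o['tool_pos']; 
G=sel(W,t[0]-.15,t[0]+.15,t[1]-.15,t[1]+.15,.1,.6)-t
from scipy.spatial.transform import Rotation as R
G=G@R.from_euler('xyz',o['orientation'],degrees=True).as_matrix()
for a in range(-110,111,20):
    q=G[abs(G[:,1]*1000-a)<10]
    if len(q)>20: print(a,'tool z max',np.round(np.percentile(q[:,2],99)*1000),'x',np.round(np.percentile(q[:,0],[2,98])*1000))
E
```

```text
lens 471 c [ 627.  -340.7] size [71.2 69.8] ang 88.3 zmed 95.5
post 66 c [ 725.5 -199.6] size [23.5 22.3] ang 32.3 zmed 95.7
holder 76 c [ 465.5 -335.6] size [25.9 30.1] ang 72.6 zmed 55.1
roof 1353 c [687.9  26.3] size [157.2  89.7] ang 8.9 zmed 90.5
-90 tool z max -99.0 x [-10.  41.]
-70 tool z max -102.0 x [ 1. 41.]
-50 tool z max -36.0 x [-5. 41.]
-30 tool z max -109.0 x [23. 34.]
-10 tool z max -109.0 x [25. 34.]
10 tool z max -109.0 x [24. 34.]
30 tool z max -109.0 x [-23.  34.]
50 tool z max -36.0 x [-23.  41.]
70 tool z max -103.0 x [-23.  41.]
90 tool z max -99.0 x [-11.  41.]
```

>>> step_arm(
  moves=[
    [[4.3, -0.3, 0, 0.04, 8.7], [0, 0, -4, 0, 8.7], [0, 0, -4, 0, 7], [0, 0, -4, 0, 6], [0, 0, -2.5, 0, 5], [0, 0, -1.5, 0, 5], [0, 0, 0, 0, 5], [0, 0, 0, 0, 4]],
  ],
)

```text
clock: 15.9
tool_pos: [0.5357, -0.2239, -0.0132]
orientation: [-180.0, -0.0, 171.3]
force: [0.5, -0.7, 0.6]
opening: 0.0472
gripper_force: 0.0
```

>>> step_arm(
  moves=[
    [[0, 0, 0, 0, 3], [0, 0, 0, 0, 2], [0, 0, 0, 0, 2], [0, 0, 0, 0, 2], [0, 0, 0, 0, 2]],
  ],
)

```text
clock: 16.4
tool_pos: [0.5356, -0.2242, -0.0122]
orientation: [-180.0, 0.1, 171.3]
force: [-2.1, 2.2, 6.9]
opening: 0.0239
gripper_force: 30.0
```

>>> step_arm(
  moves=[
    [[0, 0, 2, 0, 2], [0, 0, 4, 0, 2], [0, 0, 1, 0, 2], [0.2, 4.5, 0, 0.06, 2], [0.2, 4.5, 0, 0.06, 2], [0.2, 4.5, 0, 0.06, 2], [0.2, 4.5, 0, 0.06, 2], [0.2, 3, 0, 0.06, 2], [0, 0, 0, 0, 2], [0, 0, 0, 0, 2]],
  ],
)

```text
clock: 17.4
tool_pos: [0.5445, -0.0133, 0.0565]
orientation: [180.0, -0.0, -171.5]
force: [-0.8, 0.1, -1.3]
opening: 0.0241
gripper_force: 30.0
```

```bash
python3 - <<'E'
from h import *
im,d,P=wcloud(); _,_,T=cloud('top'); _,_,S=cloud('scene'); o=ctrl.get_obs(); print(o['tool_pos'],o['orientation'],o['opening'])
for n,Q in(('w',P),('t',T),('s',S)):
    Q=sel(Q,.44,.8,-.09,.12,.003,.1); 
    a=np.deg2rad(8.3); c,s=np.cos(a),np.sin(a); L=(Q[:,:2]-[.6155,.0152])@np.array([[c,-s],[s,c]])
    rr=(L[:,0]>-.13)&(L[:,0]<-.01)&(Q[:,2]>.0125)&(Q[:,2]<.018)&(abs(abs(L[:,1])-.033)<.008)
    for sg in(1,-1):
        k=rr&(L[:,1]*sg>0)
        if k.sum()>20: print(n,'rail',sg,k.sum(),np.round(np.polyfit(L[k,0],L[k,1]*1000,1),1))
    k=(Q[:,2]>.084); 
    if k.sum()>50: rect(n+'roof',Q[k])
    k=(abs(Q[:,2]-.006)<.002)&(abs(L[:,1])<.03)&(L[:,0]<0); 
    if k.sum()>20:print(n,'tray x',np.round(np.percentile(L[k,0],[1,99])*1000))
E
```

```text
[ 0.54451324 -0.01485715  0.0565166 ] [-1.79999194e+02 -3.32161508e-02 -1.71614021e+02] 0.023301332752982767
w rail 1 1301 [14.9 33.4]
w rail -1 278 [-16.3 -39.7]
wroof 2252 c [520.  -16.8] size [31.4 55. ] ang 8.0 zmed 92.5
w tray x [-128.  -49.]
troof 1034 c [633.7  18.5] size [267.4  81.8] ang 8.5 zmed 90.5
t tray x [-176. -108.]
s rail 1 49 [-78.9  30.3]
s rail -1 52 [ -9.5 -38. ]
sroof 2140 c [657.1  17.3] size [222.8  89.8] ang 7.8 zmed 91.3
s tray x [-80. -15.]
```

>>> step_arm(
  moves=[
    [[0.2, 1.75, 0, 0, 2], [0, 0, -2.5, 0, 2], [0, 0, -2, 0, 2], [0, 0, -1.2, 0, 2], [0, 0, 0, 0, 2], [0, 0, -0.3, 0, 2], [0, 0, -0.2, 0, 2], [0, 0, 0, 0, 2]],
  ],
)

```text
clock: 18.35
tool_pos: [0.5472, 0.0034, -0.0048]
orientation: [180.0, 0.0, -171.5]
force: [-0.6, 0.4, -3.1]
opening: 0.0237
gripper_force: 30.0
```

>>> step_arm(
  moves=[
    [[0, 0, -0.1, 0, 2], [0, 0, 0, 0, 2], [0, 0, 0, 0, 2]],
  ],
)

```text
clock: 18.65
tool_pos: [0.547, 0.0035, -0.006]
orientation: [180.0, 0.0, -171.5]
force: [0.1, 0.3, -2.5]
opening: 0.024
gripper_force: 30.0
```

>>> step_arm(
  moves=[
    [[0, 0, -0.1, 0, 2], [0, 0, 0, 0, 2]],
  ],
)

```text
clock: 18.85
tool_pos: [0.5471, 0.0035, -0.0063]
orientation: [-180.0, 0.0, -171.5]
force: [-4.1, 0.2, 8.5]
opening: 0.0238
gripper_force: 30.0
```

>>> step_arm(
  moves=[
    [[0, 0, 0, 0, 3], [0, 0, 0, 0, 4], [0, 0, 0, 0, 4], [0, 0, 3, 0, 4], [0, 0, 4.5, 0, 2], [0, 0, 4.5, 0, 0], [0, 0, 4.5, 0, 0], [0, 0, 4.5, 0, 0], [4.5, 0, 0, 0, 0], [4.5, 0, 0, 0, 0]],
  ],
)

```text
clock: 19.85
tool_pos: [0.6387, 0.0039, 0.2065]
orientation: [179.9, 0.4, -171.5]
force: [-0.2, 0.4, -0.2]
opening: 0.0015
gripper_force: 0.0
```

>>> step_arm(
  moves=[
    [[4.5, 0, 0, 0, 0], [4.5, 0, 0, 0, 0], [4.5, 0, 0, 0, 0], [4.5, 0, 0, 0, 0], [4.5, 0, 0, 0, 0], [4.5, 0, 0, 0, 0]],
  ],
)

```text
clock: 20.45
tool_pos: [0.9084, 0.0033, 0.2025]
orientation: [-180.0, -0.0, -171.5]
force: [2.1, 0.4, 1.0]
opening: 0.0005
gripper_force: 0.0
```

>>> step_arm(
  moves=[
    [[4.5, 0, 0, 0, 0], [4.5, 0, 0, 0, 0], [4.5, 0, 0, 0, 0], [0, 0, 0, 0, 0]],
  ],
)

```text
clock: 20.85
tool_pos: [0.9999, 0.0037, 0.1789]
orientation: [-179.7, 0.6, -171.5]
force: [1.3, -0.0, -3.7]
opening: 0.0007
gripper_force: 0.0
```

```bash
python3 -c "
from h import *
o=ctrl.get_obs(); print(o['tool_pos'],o['orientation'],o['joint_pos'])"
```

```text
[0.999904   0.00366685 0.17886589] [-179.67108191    0.56338381 -171.52814319] [  11.41768698   60.22896129   71.29335024    0.36354534 -100.51844566
  -92.87937819]
```

>>> step_arm(
  moves=[
    [[5, 0, 2, 0, 0], [5, 0, 2, 0, 0], [5, 0, 2, 0, 0], [5, 0, 2, 0, 0], [0, 0, 0, 0, 0]],
  ],
)

```text
clock: 21.35
tool_pos: [1.0584, 0.003, 0.2143]
orientation: [-177.6, 9.9, -171.3]
force: [-0.2, -0.5, 0.5]
opening: 0.0007
gripper_force: 0.0
```

```bash
python3 -c "
from h import *
o=ctrl.get_obs(); print(o['tool_pos'],o['orientation'],o['joint_pos'])"
```

```text
[1.05840569 0.00297395 0.21434027] [-177.57195159    9.94581782 -171.31233126] [ 11.74913756  59.21585637  71.71256266   2.95646447 -92.68908533
 -92.88060151]
```

Going past the arm's reach leans the tool outward, which is the lean the push needs: fingers pointing inward and down. I'll build up more tilt and then check that it persists.

>>> step_arm(
  moves=[
    [[5, 0, 1, 0, 0], [5, 0, 1, 0, 0], [5, 0, 1, 0, 0], [5, 0, 1, 0, 0], [5, 0, 1, 0, 0], [5, 0, 1, 0, 0], [0, 0, 0, 0, 0]],
  ],
)

```text
clock: 22.05
tool_pos: [1.1617, 0.0014, 0.1934]
orientation: [-174.4, 21.8, -170.4]
force: [-0.2, -0.1, -0.7]
opening: -0.0001
gripper_force: 0.0
```

>>> step_arm(
  moves=[
    [[5, 0, 1.5, 0, 0], [5, 0, 1.5, 0, 0], [5, 0, 1.5, 0, 0], [5, 0, 1.5, 0, 0], [5, 0, 1.5, 0, 0], [5, 0, 1.5, 0, 0], [5, 0, 1.5, 0, 0], [0, 0, 0, 0, 0]],
  ],
)

```text
clock: 22.85
tool_pos: [1.2658, -0.0003, 0.2156]
orientation: [-169.6, 35.9, -168.2]
force: [-0.1, -0.4, -0.6]
opening: 0.0007
gripper_force: 0.0
```

>>> step_arm(
  moves=[
    [[-4.5, 0, 0.3, 0, 0], [-4.5, 0, 0.3, 0, 0], [-4.5, 0, 0.3, 0, 0], [-4.5, 0, 0.3, 0, 0], [-4.5, 0, 0.3, 0, 0], [-4.5, 0, 0.3, 0, 0], [0, 0, 0, 0, 0]],
  ],
)

```text
clock: 23.55
tool_pos: [1.0342, -0.0021, 0.233]
orientation: [-169.5, 35.6, -168.4]
force: [0.8, -0.0, -0.7]
opening: 0.0005
gripper_force: 0.0
```

```bash
python3 - <<'E'
from h import *
o=ctrl.get_obs(); M=R_of(o['orientation']); print(o['tool_pos'],np.round(M,3)); z=M[:,2]
print('lean az',np.degrees(np.arctan2(z[1],z[0])),'from vertical',np.degrees(np.arccos(-z[2])))
_,_,T=cloud('top'); im,_,S=cloud('scene')
for n,Q in(('t',T),('s',S)):
    rect(n+'block',sel(Q,.48,.60,-.06,.06,.042,.052)); rect(n+'plate',sel(Q,.48,.60,-.022,.03,.0122,.0152)); rect(n+'lip',sel(Q,.48,.54,-.05,.05,.025,.032)); rect(n+'roof',sel(Q,.57,.8,-.06,.1,.086,.094))
a=cv2.resize(im[200:300,280:420],None,fx=5,fy=5,interpolation=cv2.INTER_CUBIC); cv2.imwrite('pics/c5.png',a)
E
```

```text
[ 1.03417531 -0.00214065  0.23303612] [[-0.797 -0.094  0.597]
 [-0.164  0.984 -0.064]
 [-0.582 -0.149 -0.8  ]]
lean az -6.092570384440537 from vertical 36.89354934160801
tblock 74 c [544.4   5.7] size [31.8 23.6] ang 7.4 zmed 48.8
tplate 103 c [543.2   3.5] size [105.5  47.8] ang 0.3 zmed 14.0
tlip 23 c [516.4   0.9] size [47.3 22.5] ang 89.8 zmed 29.2
troof 1353 c [688.9  25.7] size [156.9  87.9] ang 8.9 zmed 90.5
sblock 108 c [545.5   3. ] size [32.3 24.4] ang 8.4 zmed 49.4
splate 124 c [540.6   3.9] size [ 50.8 110.5] ang 88.9 zmed 14.1
slip 33 c [ 5.136e+02 -5.000e-01] size [32.1 44.5] ang 33.3 zmed 30.0
sroof 2048 c [689.2  23.6] size [156.8  90. ] ang 9.3 zmed 91.3
```

View pics/c5.png

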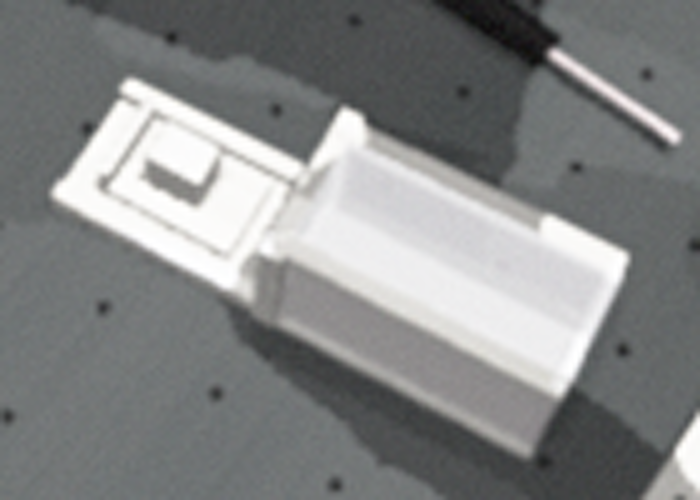

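The carrier sits flat between the rails at (185,170), lip outermost. Before pushing, I'll check the leaned gripper body against the nearby green box and the lintel.

```bash
cat > clr.py <<'E'
from h import *
from scipy.spatial.transform import Rotation as R
P=np.load('top0.npy').reshape(-1,3); P=P[~np.isnan(P[:,0])]
a=np.deg2rad(8.5); g=np.array([np.cos(a),np.sin(a),0]); l=np.array([-g[1],g[0],0]); O=np.array([.6155,.0152,0])
P=P[(P[:,0]>.2)&(P[:,0]<.8)&(abs(P[:,1])<.25)]
L=np.c_[(P-O)@g,(P-O)@l,P[:,2]]
P=P[(P[:,2]>.02)&(L[:,0]<-.02)&(abs(L[:,1])>.0)|(P[:,2]>.05)&(L[:,0]<-.02)]
# solid columns below seen tops + lintel
cols=np.vstack([P-[0,0,h] for h in np.arange(0,.1,.01)]); cols=cols[cols[:,2]>.015]
yy=np.linspace(-.045,.045,10); lint=np.array([O+g*x+l*y+[0,0,z] for x in(-.005,0,.005) for y in yy for z in(.082,.086,.09)])
def clear(M,tip,C):
    q=(C-tip)@M
    d=np.maximum.reduce([abs(q[:,0])-.039,abs(q[:,1])-.097,-.066-q[:,2]*1. if 0 else q[:,2]+.066,-q[:,2]-.2])
    return d.min()*1000
def run(M,zt=.020):
    f=-M[:,0]*.0095 if M[:,0]@g<0 else M[:,0]*.0095
    for xr in(-.113,-.08,-.04,0,.018):
        c=O+g*xr; tip=c-f; tip[2]=zt
        print(' rear',int(xr*1000),'cols',round(clear(M,tip,cols)),'lintel',round(clear(M,tip,lint)),'tool',np.round((tip+.033*M[:,2])*100,1))
E
python3 - <<'E'
from clr import *
M0=R_of(ctrl.get_obs()['orientation'])
for tw in(0,.25,.4): print('cur twist',tw); run(R.from_euler('z',tw).as_matrix()@M0)
for lean,az in((40,8.5),(45,8.5),(45,0),(45,-8)):
    print(lean,az); run(R.from_euler('z',az,degrees=True).as_matrix()@R.from_euler('xyz',[0,180-lean,180],degrees=True).as_matrix()@np.diag([1,1,1]))
rect('green',sel(np.load('top0.npy'),.25,.46,.05,.2,.06,.08))
M=R.from_euler('xyz',[0,135,180],degrees=True).as_matrix(); print(M)
E
```

```text
cur twist 0
 rear -113 cols -14 lintel 90 tool [51.6 -0.5 -0.6]
 rear -80 cols 4 lintel 65 tool [54.9 -0.  -0.6]
 rear -40 cols 23 lintel 35 tool [58.8  0.6 -0.6]
 rear 0 cols 20 lintel 6 tool [62.8  1.2 -0.6]
 rear 18 cols 27 lintel -5 tool [64.6  1.4 -0.6]
cur twist 0.25
 rear -113 cols -8 lintel 81 tool [51.7 -0.2 -0.6]
 rear -80 cols 1 lintel 60 tool [54.9  0.3 -0.6]
 rear -40 cols 21 lintel 36 tool [58.9  0.9 -0.6]
 rear 0 cols 16 lintel 12 tool [62.8  1.5 -0.6]
 rear 18 cols 24 lintel 1 tool [64.6  1.7 -0.6]
cur twist 0.4
 rear -113 cols 1 lintel 76 tool [51.7 -0.  -0.6]
 rear -80 cols 12 lintel 56 tool [54.9  0.5 -0.6]
 rear -40 cols 20 lintel 32 tool [58.9  1.1 -0.6]
 rear 0 cols 20 lintel 8 tool [62.8  1.7 -0.6]
 rear 18 cols 16 lintel -3 tool [64.6  1.9 -0.6]
40 8.5
 rear -113 cols 20 lintel 4 tool [47.6 -0.6 -0.5]
 rear -80 cols 28 lintel -21 tool [50.8 -0.1 -0.5]
 rear -40 cols 53 lintel -21 tool [54.8  0.5 -0.5]
 rear 0 cols 79 lintel 4 tool [58.7  1.1 -0.5]
 rear 18 cols 91 lintel 16 tool [60.5  1.4 -0.5]
45 8.5
 rear -113 cols 16 lintel -7 tool [47.4 -0.6 -0.3]
 rear -
[... 221 characters left out ...]
 -13 tool [47.4 -0.2 -0.3]
 rear -80 cols 22 lintel -36 tool [50.6  0.3 -0.3]
 rear -40 cols 50 lintel -24 tool [54.6  0.9 -0.3]
 rear 0 cols 78 lintel 4 tool [58.5  1.5 -0.3]
 rear 18 cols 90 lintel 16 tool [60.3  1.8 -0.3]
45 -8
 rear -113 cols 14 lintel -20 tool [47.4  0.3 -0.3]
 rear -80 cols 20 lintel -36 tool [50.7  0.8 -0.3]
 rear -40 cols 47 lintel -28 tool [54.6  1.3 -0.3]
 rear 0 cols 74 lintel -1 tool [58.6  1.9 -0.3]
 rear 18 cols 86 lintel 12 tool [60.4  2.2 -0.3]
green 1164 c [366.9 134.7] size [ 99.9 130. ] ang 65.4 zmed 70.9
[[ 7.07106781e-01 -1.22464680e-16 -7.07106781e-01]
 [-8.65956056e-17 -1.00000000e+00  8.65956056e-17]
 [-7.07106781e-01  0.00000000e+00 -7.07106781e-01]]
```

```bash
python3 - <<'E'
from clr import *
M0=R_of(ctrl.get_obs()['orientation'])
for dl in(0,5,9):
  z=M0[:,2]; ax=np.cross(z,[0,0,1]); ax/=np.linalg.norm(ax); Md=R.from_rotvec(ax*np.deg2rad(dl)).as_matrix()@M0
  for tw in(.25,.35,.45):
    M=R.from_euler('z',tw).as_matrix()@Md
    for yo in(0,-.008):
      r=[]
      for xr in(-.115,-.1,-.08,-.06,0,.018):
        tip=O+g*xr+l*yo+M[:,0]*.0095; tip[2]=.021
        r.append((round(clear(M,tip,cols)),round(clear(M,tip,lint))))
      print(dl,tw,yo,r, np.round(np.degrees(np.arccos(-M[2,2])),1))
E
```

```text
0 0.25 0 [(-8, 82), (-6, 73), (2, 61), (11, 49), (17, 13), (25, 2)] 37.4
0 0.25 -0.008 [(-1, 84), (2, 73), (6, 61), (14, 49), (17, 13), (23, 2)] 37.4
0 0.35 0 [(-2, 79), (2, 70), (8, 58), (14, 46), (19, 10), (19, -1)] 37.4
0 0.35 -0.008 [(5, 80), (10, 71), (16, 59), (21, 47), (20, 10), (17, -1)] 37.4
0 0.45 0 [(3, 76), (9, 67), (16, 55), (24, 43), (22, 7), (15, -3)] 37.4
0 0.45 -0.008 [(10, 77), (16, 68), (24, 56), (31, 44), (23, 8), (13, -3)] 37.4
5 0.25 0 [(-10, 94), (-7, 84), (-4, 70), (4, 57), (11, 16), (20, 4)] 42.4
5 0.25 -0.008 [(-2, 94), (0, 84), (4, 70), (8, 57), (11, 16), (18, 4)] 42.4
5 0.35 0 [(-4, 90), (0, 80), (6, 67), (11, 53), (14, 13), (15, 1)] 42.4
5 0.35 -0.008 [(4, 91), (8, 81), (13, 67), (19, 54), (14, 14), (13, 2)] 42.4
5 0.45 0 [(2, 86), (7, 76), (15, 63), (22, 50), (17, 10), (9, -2)] 42.4
5 0.45 -0.008 [(9, 87), (14, 77), (22, 64), (28, 51), (18, 11), (8, -1)] 42.4
9 0.25 0 [(-11, 103), (-9, 92), (-6, 77), (0, 63), (7, 19), (16, 6)] 46.4
9 0.25 -0.008 [(-4, 103), (-1, 92), (2, 77), (6, 63), (6, 19), (14, 6)] 46.4
9 0.35 0 [(-5, 99), (-1, 88), (4, 74), (9, 59), (9, 16), (11, 3)] 46.4
9 0.35 -0.008 [(3, 100), (7, 89), (12, 74), (17, 60), (10, 17), (9, 4)] 46.4
9 0.45 0 [(0, 95), (6, 84), (13, 70), (20, 56), (13, 13), (5, 0)] 46.4
9 0.45 -0.008 [(8, 96), (13, 85), (20, 71), (25, 57), (14, 14), (4, 1)] 46.4
```

```bash
python3 - <<'E'
from clr import *
o=ctrl.get_obs(); M0=R_of(o['orientation']); print(o['tool_pos'])
for xr,yo,tw in((-.120,-.008,.45),(-.109,-.008,.45),(-.06,-.008,.45),(-.068,-.003,.22),(-.06,-.003,.22),(0,-.002,.22),(.018,-.002,.22)):
    M=R.from_euler('z',tw).as_matrix()@M0; tip=O+g*xr+l*yo+M[:,0]*.0095; tip[2]=.020
    fl=M[:,1]; print(xr,yo,tw,'tool cm',np.round((tip+.033*M[:,2])*100,2),'finger-line az',round(np.degrees(np.arctan2(fl[1],fl[0]))%180,1))
E
```

```text
[ 1.04133005e+00 -8.38193319e-04  2.37132586e-01]
-0.12 -0.008 0.45 tool cm [51.07 -0.83 -0.62] finger-line az 121.2
-0.109 -0.008 0.45 tool cm [52.16 -0.67 -0.62] finger-line az 121.2
-0.06 -0.008 0.45 tool cm [57.01  0.06 -0.62] finger-line az 121.2
-0.068 -0.003 0.22 tool cm [56.16  0.14 -0.62] finger-line az 108.0
-0.06 -0.003 0.22 tool cm [56.95  0.25 -0.62] finger-line az 108.0
0 -0.002 0.22 tool cm [62.87  1.24 -0.62] finger-line az 108.0
0.018 -0.002 0.22 tool cm [64.65  1.51 -0.62] finger-line az 108.0
```

The finger line is skewed about 12° from the lean direction. I'll correct that with a twist, a bit more outward lean and a twist back.

>>> step_arm(
  moves=[
    [[0, 0, 0, -0.132, 0], [0, 0, 0, -0.132, 0], [0, 0, 0, -0.132, 0], [0, 0, 0, -0.132, 0], [0, 0, 0, -0.132, 0], [0, 0, 0, -0.132, 0], [0, 0, 0, -0.132, 0], [0, 0, 0, -0.136, 0], [4, 0, 0.5, 0, 0], [4, 0, 0.5, 0, 0]],
  ],
)

```text
clock: 24.65
tool_pos: [1.0983, 0.001, 0.2423]
orientation: [-169.7, 36.2, 132.5]
force: [2.6, 0.2, 0.5]
opening: 0.0004
gripper_force: 0.0
```

```bash
cat > st.py <<'E'
from h import *
o=ctrl.get_obs(); M=R_of(o['orientation']); z=M[:,2]; y=M[:,1]
fa=np.degrees(np.arctan2(y[1],y[0]))%180
print('clock',round(o['clock'],2),'tool',np.round(o['tool_pos'],4),'lean',round(np.degrees(np.arccos(-z[2])),1),'lean az',round(np.degrees(np.arctan2(z[1],z[0])),1),'normal az',round(fa-90,1),'line z',round(y[2],3),'q',np.round(o['joint_pos']),'F',np.round(o['force'],1))
E
python3 st.py
```

```text
clock 24.65 tool [1.0983e+00 1.0000e-03 2.4230e-01] lean 37.4 lean az -64.6 normal az -53.6 line z -0.145 q [  21.   63.   61.   37.  -86. -164.] F [2.6 0.2 0.5]
```

>>> step_arm(
  moves=[
    [[5, 0, 0.5, 0, 0], [5, 0, 0.5, 0, 0], [5, 0, 0.5, 0, 0], [5, 0, 0.5, 0, 0]],
  ],
)

```text
clock: 25.05
tool_pos: [1.1794, -0.0247, 0.2178]
orientation: [-174.7, 41.0, 133.6]
force: [-0.6, -0.6, 0.0]
opening: 0.0004
gripper_force: 0.0
```

```bash
python3 st.py
```

```text
clock 25.05 tool [ 1.1794 -0.0247  0.2178] lean 41.3 lean az -54.4 normal az -49.9 line z -0.07 q [  19.   71.   72.   40.  -80. -161.] F [-0.6 -0.6  0. ]
```

>>> step_arm(
  moves=[
    [[5, 0, 0.5, 0, 0], [5, 0, 0.5, 0, 0], [5, 0, 0.5, 0, 0], [0, 0, 0, 0, 0]],
  ],
)

```text
clock: 25.45
tool_pos: [1.2329, -0.0426, 0.2031]
orientation: [-179.2, 44.9, 133.8]
force: [-0.0, -0.7, -1.3]
opening: 0.0003
gripper_force: 0.0
```

```bash
python3 st.py; python3 - <<'E'
from clr import *
M0=R_of(ctrl.get_obs()['orientation']); y=M0[:,1]
nz=np.degrees(np.arctan2(y[1],y[0]))%180-90
for az in(8.5,14):
  tw=np.deg2rad(az-nz); M=R.from_euler('z',tw).as_matrix()@M0; print('twist',tw)
  for k,xr,yo,zt in(('blk',-.095,-.003,.04),('blk',-.087,-.003,.04),('blk',-.038,-.003,.04),('lip',-.115,-.008,.021),('lip',-.06,-.003,.021),('lip',0,-.002,.021),('lip',.018,-.002,.021),('lip',.022,-.002,.021)):
    tip=O+g*xr+l*yo+M[:,0]*.0095; tip[2]=zt
    print(az,k,xr,'cols',round(clear(M,tip,cols)),'lint',round(clear(M,tip,lint)),'tool cm',np.round((tip+.033*M[:,2])*100,2),'front corner z',np.round((tip[2]-M[2,0]*.0095)*1000,1))
E
```

```text
clock 25.45 tool [ 1.2329 -0.0426  0.2031] lean 44.9 lean az -47.4 normal az -46.8 line z -0.01 q [  17.   73.   72.   42.  -71. -161.] F [-0.  -0.7 -1.3]
twist 0.9654255875370591
8.5 blk -0.095 cols 3 lint 98 tool cm [5.384e+01 3.000e-02 1.660e+00] front corner z 46.7
8.5 blk -0.087 cols 8 lint 93 tool cm [54.63  0.15  1.66] front corner z 46.7
8.5 blk -0.038 cols 28 lint 58 tool cm [59.48  0.88  1.66] front corner z 46.7
8.5 lip -0.115 cols -9 lint 99 tool cm [51.94 -0.76 -0.24] front corner z 27.7
8.5 lip -0.06 cols 12 lint 60 tool cm [57.3   0.55 -0.24] front corner z 27.7
8.5 lip 0 cols 16 lint 18 tool cm [63.22  1.54 -0.24] front corner z 27.7
8.5 lip 0.018 cols 18 lint 5 tool cm [65.    1.8  -0.24] front corner z 27.7
8.5 lip 0.022 cols 15 lint 2 tool cm [65.4   1.86 -0.24] front corner z 27.7
twist 1.0614186963967471
14 blk -0.095 cols 1 lint 96 tool cm [53.81  0.19  1.66] front corner z 46.7
14 blk -0.087 cols 6 lint 90 tool cm [54.6   0.31  1.66] front corner z 46.7
14 blk -0.038 cols 26 lint 56 tool cm [59.45  1.03  1.66] front corner z 46.7
14 lip -0.115 cols -1 lint 97 tool cm [51.91 -0.6  -0.24] front corner z 27.7
14 lip -0.06 cols 11 lint 58 tool cm [57.27  0.71 -0.24] front corner z 27.7
14 lip 0 cols 15 lint 16 tool cm [63.19  1.69 -0.24] front corner z 27.7
14 lip 0.018 cols 16 lint 3 tool cm [64.97  1.96 -0.24] front corner z 27.7
14 lip 0.022 cols 15 lint 0 tool cm [65.37  2.02 -0.24] front corner z 27.7
```

Now the lean is pure (44.9°, normal to the finger line). To clear the green box, I'll push the first stretch on the block's rear face. Coming back now.

>>> step_arm(
  moves=[
    [[-4.5, 0.3, 0, 0.06, 0], [-4.5, 0.3, 0, 0.06, 0], [-4.5, 0.3, 0, 0.06, 0], [-4.5, 0.3, 0, 0.06, 0], [-4.5, 0.3, 0, 0.06, 0], [-4.5, 0.3, 0, 0.06, 0], [-4.5, 0.3, 0, 0.06, 0], [-4.5, 0.3, 0, 0.06, 0], [-4.5, 0.3, 0, 0.06, 0], [-4.5, 0.3, 0, 0.06, 0]],
  ],
)

```text
clock: 26.45
tool_pos: [0.9011, -0.0225, 0.2578]
orientation: [-177.0, 40.1, 165.5]
force: [0.8, -0.5, 1.0]
opening: 0.0007
gripper_force: 0.0
```

>>> step_arm(
  moves=[
    [[-4.5, 0.3, 0, 0.06, 0], [-4.5, 0.3, 0, 0.06, 0], [-4.5, 0.3, 0, 0.06, 0], [-4.5, 0.3, 0, 0.06, 0], [-4, 0.1, 0, 0.06, 0], [0, 0, 0, 0.065, 0], [0, 0, 0, 0, 0], [0, 0, 0, 0, 0]],
  ],
)

```text
clock: 27.25
tool_pos: [0.6841, -0.0093, 0.2603]
orientation: [-176.9, 39.7, -173.8]
force: [0.3, 0.7, 0.6]
opening: 0.0007
gripper_force: 0.0
```

```bash
python3 st.py
```

```text
clock 27.25 tool [ 0.6841 -0.0093  0.2603] lean 39.8 lean az 1.5 normal az 4.3 line z -0.041 q [  11.   -2.  -49.   59.   -7. -153.] F [0.3 0.7 0.6]
```

The wrist is near its limit here (q5 ≈ −7°), so it can't keep this lean so close in. I'll fit a quick kinematic model and see which lean and wrist branch is feasible at the gate.

```bash
cat > kin.py <<'E'
from h import *
from scipy.spatial.transform import Rotation as R
from scipy.optimize import least_squares
r=lambda a,d: R.from_euler(a,d,degrees=True).as_matrix()
lo=np.array([-176.03,-82.01,-58.28,-173.87,-174.79,-.11]); lo=np.array([-176.03,-82.01,-58.28,-173.87,-174.79,-173.66]); hi=np.array([176.03,121.73,71.71,95.51,-.11,173.66])
def fk(q,k):
    a,d,h,L1,L2,c,D,s4=k
    W=r('z',q[0])@r('y',q[1]); F=W@r('y',-q[2])@r('x',q[3]*np.sign(s4)); T=F@r('y',-q[4])
    X=T@r('y',90)@r('z',q[5]-90+0)   # tool z along forearm at q5=0
    p=r('z',q[0])@np.array([a,d,h])+W@[0,0,L1]+W@r('y',-q[2])@np.array([L2,0,c])+X[:,2]*D
    return p,X
data=[([-50.8731,20.5871,.6399,-.0196,-70.1351,-16.5055],[.25942,-.62264,.19492],[179.9158,-.0057,-157.385]),
([58.66153,12.62253,-25.98603,-.0015,-51.39633,-72.238],[.42058,.32192,.08773],[-180,0,-103.5]),
([45.22186,13.83879,-15.56735,.0164,-60.6384,-151.96],[.52184,.25345,.14652],[-179.954,-.008,163.27]),
([11.41769,60.22896,71.29335,.36355,-100.51845,-92.87938],[.9999,.00367,.17887],[-179.671,.563,-171.528]),
([11.74914,59.21586,71.71256,2.95646,-92.68909,-92.8806],[1.05841,.00297,.21434],[-177.572,9.946,-171.312])]
E
python3 - <<'E'
from kin import *
o=ctrl.get_obs(); data.append((o['joint_pos'],o['tool_pos'],o['orientation']))
for s in(1,-1):
    f=lambda k: np.concatenate([np.r_[fk(q,np.r_[k,s])[0]-p] for q,p,_ in data])
    S=least_squares(f,[0,-.19,.4,.4,.4,0,.3]); k=np.r_[S.x,s]
    print(s,np.round(k,4),'pos err mm',np.round(f(S.x).reshape(-1,3)*1000,1).tolist())
    for q,p,e in data: print(np.round(np.degrees(R.from_matrix(fk(q,k)[1].T@r('xyz',e)).as_rotvec()),1).tolist())
    np.save(f'k{s}.npy',k)
print(np.round(o['joint_pos'],2))
E
```

```text
1 [ 0.2006 -0.2032  0.5943  0.4293  0.3667 -0.1478  0.5489  1.    ] pos err mm [[-10.1, -6.1, -11.6], [7.1, -10.2, 32.3], [9.5, -6.3, 6.9], [-12.8, -8.1, 5.1], [7.9, 40.1, -5.4], [2.2, 2.5, -27.3]]
[-0.0, -0.0, 33.0]
[0.0, -0.0, 144.4]
[-0.0, -0.0, -56.1]
[0.0, -1.1, -174.1]
[-0.0, -9.0, -173.7]
[0.0, -19.1, -171.0]
-1 [ 0.256  -0.1735  0.6229  0.3828  0.3442 -0.186   0.5113 -1.    ] pos err mm [[16.2, 9.2, -17.3], [-16.3, 8.4, 37.2], [-7.3, 18.7, 5.7], [-17.5, 14.5, 6.3], [8.3, 14.8, -5.9], [10.2, -85.2, -26.1]]
[-0.0, -0.0, 33.0]
[0.0, 0.0, 144.4]
[-0.0, -0.0, -56.1]
[0.0, -0.0, -174.2]
[-0.0, 0.0, -174.2]
[0.0, -0.0, -54.7]
[  11.41   -2.49  -49.26   58.84   -7.43 -152.63]
```

```bash
cat >> kin.py <<'E'
def fk(q,k):
    a,d,h,L1x,L1,L2,c,D,d4,e5=k
    W=r('z',q[0])@r('y',q[1]); E=W@r('y',-q[2]); F=E@r('x',-q[3]); T=F@r('y',-q[4])
    X=T@r('y',90)@r('z',-q[5]-90)
    p=r('z',q[0])@np.array([a,d,h])+W@[L1x,0,L1]+E@np.array([L2,0,c])+F@[0,d4,0]+T@[D,0,e5]
    return p,X
E
cat > fit.py <<'E'
from kin import *
o=ctrl.get_obs(); data.append((o['joint_pos'],o['tool_pos'],o['orientation']))
f=lambda k: np.concatenate([fk(q,k)[0]-p for q,p,_ in data]+[1e-3*np.array(k)])
S=least_squares(f,[0,0,.3,0,.5,.5,0,.25,-.19,0]); k=S.x
print(np.round(k,4),'err mm',np.round(f(k)[:-10].reshape(-1,3)*1000,1).tolist())
print([np.round(np.degrees(R.from_matrix(fk(q,k)[1].T@r('xyz',e)).as_rotvec()),1).tolist() for q,p,e in data])
np.save('k.npy',k)
E
python3 fit.py
```

```text
[ 0.     -0.      0.1988 -0.      0.6016  0.4636 -0.      0.4088 -0.1918
  0.    ] err mm [[-0.0, -0.0, -0.0], [-0.0, 0.0, 0.0], [0.0, 0.0, -0.0], [0.0, -0.0, -0.0], [-0.0, 0.0, 0.0], [0.0, -0.0, -0.0]]
[[-0.0, -0.0, -0.0], [0.0, -0.0, -0.1], [-0.0, -0.0, -0.0], [0.0, 0.0, -0.0], [-0.0, -0.0, -0.0], [0.0, 0.0, 0.0]]
```

Kinematics fitted exactly. Next I'll search for feasible leaned poses along the push.

```bash
cat > ik.py <<'E'
from clr import *
from kin import fk,lo,hi,r
from scipy.optimize import least_squares
k=np.load('k.npy')
def pose(lean,az,flip=0,xr=0,yo=-.002,zt=.018):
    zz=np.array([np.sin(np.deg2rad(lean))*np.cos(np.deg2rad(az)),np.sin(np.deg2rad(lean))*np.sin(np.deg2rad(az)),-np.cos(np.deg2rad(lean))])
    y=np.array([-np.sin(np.deg2rad(az)),np.cos(np.deg2rad(az)),0]); x=np.cross(y,zz)
    M=np.c_[x,y,zz]
    if flip: M=M@np.diag([-1,-1,1])
    f=x if x@g>0 else -x
    tip=O+g*xr+l*yo-f*.0095; tip[2]=zt
    return tip+.033*zz,M,tip
def solve(p,M,q0):
    def f(q):
        a,X=fk(q,k); return np.r_[(a-p)*10,3*np.array([ (X[:,i]-M[:,i]) for i in range(3)]).ravel()]
    s=least_squares(f,np.clip(q0,lo+.5,hi-.5),bounds=(lo+.3,hi-.3),x_scale=50)
    return s.x,np.abs(s.fun).max()
E
python3 - <<'E'
from ik import *
rng=np.random.default_rng(0)
for lean in(30,37,42):
  for az in(8.5,):
    for flip in(0,1):
      for xr in(-.115,-.06,.018):
        p,M,tip=pose(lean,az,flip,xr); sols=[]
        for t in range(25):
            q0=np.array([rng.uniform(-20,40),rng.uniform(-40,60),rng.uniform(-58,40),rng.uniform(-170,90),rng.uniform(-100,-3),rng.uniform(-170,170)])
            q,e=solve(p,M,q0)
            if e<.01 and not any(np.abs(q-s).max()<3 for s in sols): sols.append(q)
        print(lean,az,flip,xr,'lint',round(clear(M,tip,lint)),[np.round(s).astype(int).tolist() for s in sols])
E
```

```text
30 8.5 0 -0.115 lint 95 []
30 8.5 0 -0.06 lint 48 []
30 8.5 0 0.018 lint -4 []
30 8.5 1 -0.115 lint 95 []
30 8.5 1 -0.06 lint 48 []
30 8.5 1 0.018 lint -4 []
37 8.5 0 -0.115 lint 93 []
37 8.5 0 -0.06 lint 52 []
37 8.5 0 0.018 lint -1 []
37 8.5 1 -0.115 lint 93 []
37 8.5 1 -0.06 lint 52 []
37 8.5 1 0.018 lint -1 []
42 8.5 0 -0.115 lint 94 [[-19, 13, -42, -102, -18, 33]]
42 8.5 0 -0.06 lint 55 [[-11, 16, -36, -97, -13, 23]]
42 8.5 0 0.018 lint 2 [[2, 20, -28, -79, -4, -6]]
42 8.5 1 -0.115 lint 94 [[-19, 13, -42, -102, -18, -147]]
42 8.5 1 -0.06 lint 55 [[-11, 16, -36, -97, -13, -157]]
42 8.5 1 0.018 lint 2 [[2, 20, -28, -79, -4, 173]]
```

```bash
cat > ik2.py <<'E'
from ik import *
def solve(p,M,q0):
    def f(q):
        a,X=fk(q,k); return np.r_[(a-p)*5,R.from_matrix(X.T@M).as_rotvec()]
    s=least_squares(f,np.clip(q0,lo+.5,hi-.5),bounds=(lo+.2,hi-.2),x_scale=[1,1,1,5,1,5],max_nfev=300)
    return s.x,np.abs(s.fun).max()
def allsol(p,M,n=1):
    sols=[]
    for q4 in(-165,-120,-80,-40,0,40,80):
        for q5 in(-8,-30):
            for q6 in(-150,-90,-30,30,90,150):
                q,e=solve(p,M,np.array([10,18,-32,q4,q5,q6]))
                if e<2e-3 and not any(np.abs(q-s).max()<3 for s in sols): sols.append(q)
    return sols
E
timeout 500 python3 - <<'E'
from ik2 import *
for lean in(15,25,33,40):
    for xr in(-.06,.018):
        p,M,tip=pose(lean,8.5,0,xr)
        print(lean,xr,'lint',round(clear(M,tip,lint)),[np.round(s).astype(int).tolist() for s in allsol(p,M)],flush=True)
E
```

```text
15 -0.06 lint 40 [[22, 16, -50, 20, -10, -123]]
15 0.018 lint -7 [[21, 22, -37, 11, -17, -113]]
25 -0.06 lint 46 []
25 0.018 lint -5 []
33 -0.06 lint 49 []
33 0.018 lint -3 []
40 -0.06 lint 54 [[0, 15, -35, -80, -6, -3]]
40 0.018 lint 1 []
```

Near the gate, leans of 25–38° aren't reachable with this wrist branch. A lean of 42–46° works with q4 ≈ −90. I'll go back out, gain lean, then come in with the lean twisted to the other side.

>>> step_arm(
  moves=[
    [[4.8, 0, 0, 0, 0], [4.8, 0, 0, 0, 0], [4.8, 0, 0, 0, 0], [4.8, 0, 0, 0, 0], [4.8, 0, 0, 0, 0], [4.8, 0, 0, 0, 0], [4.8, 0, 0, 0, 0], [4.8, 0, 0, 0, 0], [4.8, 0, 0, 0, 0], [4.8, 0, 0, 0, 0]],
  ],
)

```text
clock: 28.25
tool_pos: [1.1646, -0.0118, 0.257]
orientation: [-176.8, 39.4, -173.8]
force: [2.3, 1.1, 1.7]
opening: 0.0002
gripper_force: 0.0
```

>>> step_arm(
  moves=[
    [[4.8, 0, 0, 0, 0], [4.8, 0, 0, 0, 0], [4.8, 0, 0, 0, 0]],
  ],
)

```text
clock: 28.55
tool_pos: [1.2713, -0.0126, 0.2552]
orientation: [-176.5, 40.3, -173.9]
force: [2.1, 0.5, 2.7]
opening: 0.0004
gripper_force: 0.0
```

```bash
python3 st.py
```

```text
clock 28.55 tool [ 1.2713 -0.0126  0.2552] lean 40.4 lean az 0.7 normal az 3.8 line z -0.046 q [ 10.  62.  70.   7. -58. -97.] F [2.1 0.5 2.7]
```

>>> step_arm(
  moves=[
    [[5, 0.5, 1, 0, 0], [5, 0.5, 1, 0, 0], [5, 0.5, 1, 0, 0], [5, 0.5, 1, 0, 0], [0, 0, 0, 0, 0]],
  ],
)

```text
clock: 29.05
tool_pos: [1.33, 0.0124, 0.2438]
orientation: [-174.2, 47.5, -173.0]
force: [0.5, 0.5, -1.1]
opening: 0.0002
gripper_force: 0.0
```

```bash
python3 st.py; cat > sim.py <<'E'
from ik2 import *
def sim(q,M,p,rows,pr=''):
    w=0
    for (dx,dy,dz,tw) in rows:
        p=p+np.array([dx,dy,dz])/100; M=R.from_euler('z',tw).as_matrix()@M
        qn,e=solve(p,M,q); w=max(w,e); dq=np.abs(qn-q).max(); q=qn
        if e>4e-3 or dq>17: print('  bad',np.round(p,3),'e',round(e,4),'dq',round(dq),np.round(q).astype(int).tolist()); 
    print(pr,np.round(p,3),np.round(q).astype(int).tolist(),'maxerr',round(w,4)); return q,M,p
E
timeout 400 python3 - <<'E'
from sim import *
o=ctrl.get_obs(); q0,M0,p0=o['joint_pos'],R_of(o['orientation']),o['tool_pos']
nz=np.degrees(np.arctan2(M0[1,1],M0[0,1]))%180-90
for az1 in(50,80):
    t1=np.deg2rad(az1-nz); print('az',az1)
    q,M,p=sim(q0,M0,p0,[(-4.5,0,.3,0)]*4,'back')
    q,M,p=sim(q,M,p,[(-1,0,.0,t1/10)]*10,'twist')
    n=12; tx=.62; q,M,p=sim(q,M,p,[((tx-p[0])*100/n,(0.02-p[1])*100/n,(.2-p[2])*100/n,0)]*n,'in')
    t2=np.deg2rad(8.5-az1); q,M,p=sim(q,M,p,[(0,0,0,t2/10)]*10,'untwist')
    for xr,zt in((-.06,.06),(-.06,.018),(.018,.018)):
        tip=O+g*xr-l*.002+M[:,0]*.0095; tip[2]=zt; T=tip+.033*M[:,2]; q,M,p=sim(q,M,p,[tuple((T-p)*100/6)+(0,)]*6,f'xr {xr} z {zt}')
E
```

```text
clock 29.05 tool [1.33   0.0124 0.2438] lean 47.7 lean az -0.8 normal az 2.8 line z -0.068 q [  11.   67.   72.   12.  -49. -101.] F [ 0.5  0.5 -1.1]
az 50
  bad [1.285 0.012 0.247] e 0.0 dq 24 [12, 56, 48, 16, -36, -106]
back [1.15  0.012 0.256] [12, 39, 8, 37, -15, -129] maxerr 0.0
  bad [1.14  0.012 0.256] e 0.0 dq 21 [12, 38, 13, 19, -18, -108]
  bad [1.13  0.012 0.256] e 0.0 dq 18 [11, 38, 18, 5, -22, -91]
twist [1.05  0.012 0.256] [-4, 41, 40, -40, -62, -24] maxerr 0.0
in [0.62 0.02 0.2 ] [-11, 7, -16, -53, -51, 2] maxerr 0.0
  bad [0.62 0.02 0.2 ] e 0.0 dq 20 [13, -3, -35, -30, -12, -50]
  bad [0.62 0.02 0.2 ] e 0.0284 dq 29 [20, -4, -46, -7, 0, -80]
  bad [0.62 0.02 0.2 ] e 0.078 dq 2 [19, -4, -45, -9, -1, -80]
  bad [0.62 0.02 0.2 ] e 0.1273 dq 3 [19, -4, -44, -12, -1, -80]
  bad [0.62 0.02 0.2 ] e 0.1636 dq 15 [17, -3, -41, -27, -1, -65]
untwist [0.62 0.02 0.2 ] [17, -3, -41, -27, -1, -65] maxerr 0.1636
  bad [0.612 0.018 0.173] e 0.1262 dq 35 [10, -1, -36, -58, -1, -30]
  bad [0.605 0.015 0.146] e 0.1033 dq 11 [8, 0, -36, -68, 0, -19]
  bad [0.597 0.013 0.119] e 0.0685 dq 
[... 1120 characters left out ...]
ist [0.62 0.02 0.2 ] [17, -3, -41, -27, -1, -65] maxerr 0.1636
  bad [0.612 0.018 0.173] e 0.1262 dq 35 [10, -1, -36, -58, -1, -30]
  bad [0.605 0.015 0.146] e 0.1033 dq 11 [8, 0, -36, -68, 0, -19]
  bad [0.597 0.013 0.119] e 0.0685 dq 6 [6, 2, -36, -73, 0, -13]
  bad [0.59  0.01  0.092] e 0.0298 dq 4 [5, 4, -36, -76, 0, -9]
  bad [0.582 0.008 0.065] e 0.0 dq 23 [-5, 7, -36, -92, -7, 14]
  bad [0.575 0.005 0.038] e 0.0 dq 31 [-19, 12, -41, -111, -19, 45]
xr -0.06 z 0.06 [0.575 0.005 0.038] [-19, 12, -41, -111, -19, 45] maxerr 0.1262
xr -0.06 z 0.018 [ 0.575  0.005 -0.004] [-30, 22, -47, -128, -32, 73] maxerr 0.0
xr 0.018 z 0.018 [ 0.652  0.017 -0.004] [-22, 24, -38, -129, -25, 65] maxerr 0.0
```

```bash
cat > plan.py <<'E'
from sim import *
o=ctrl.get_obs(); q0,M0,p0=o['joint_pos'],R_of(o['orientation']),o['tool_pos']
nz=np.degrees(np.arctan2(M0[1,1],M0[0,1]))%180-90
E
timeout 500 python3 - <<'E'
from plan import *
for az1,n1 in((55,12),(65,12)):
    t1=np.deg2rad(az1-nz); print('az',az1,'twist',t1)
    # twist right away while backing off
    q,M,p=sim(q0,M0,p0,[(-2.5,0,.2,t1/n1)]*n1,'back+twist')
    n=12; q,M,p=sim(q,M,p,[((.585-p[0])*100/n,(.01-p[1])*100/n,(.2-p[2])*100/n,0)]*n,'in')
    q,M,p=sim(q,M,p,[(0,0,-2.0,0)]*8,'down'); print('body clear cols',round(clear(M,p-.033*M[:,2],cols)))
    t2=np.deg2rad(8.5-az1); q,M,p=sim(q,M,p,[(0,0,0,t2/10)]*10,'untwist'); print('body clear cols',round(clear(M,p-.033*M[:,2],cols)),'lint',round(clear(M,p-.033*M[:,2],lint)))
    for xr,zt in((-.0895,.0575),(-.0895,.0375),(-.04,.0375),(-.04,.06),(-.066,.06),(-.066,.018),(.018,.018)):
        tip=O+g*xr-l*.002+M[:,0]*.0095; tip[2]=zt; T=tip+.033*M[:,2]; q,M,p=sim(q,M,p,[tuple((T-p)*100/3)+(0,)]*3,f'xr {xr} z {zt}'); print('   cols',round(clear(M,tip,cols)),'lint',round(clear(M,tip,lint)))
E
```

```text
az 55 twist 0.9117505932227518
back+twist [1.03  0.012 0.268] [-6, 41, 43, -42, -68, -20] maxerr 0.0
in [0.585 0.01  0.2  ] [-15, 7, -16, -53, -58, 8] maxerr 0.0
down [0.585 0.01  0.04 ] [-19, 22, -21, -65, -51, 31] maxerr 0.0
body clear cols 47
untwist [0.585 0.01  0.04 ] [-17, 12, -39, -111, -18, 43] maxerr 0.0
body clear cols 29 lint 82
xr -0.0895 z 0.0575 [0.545 0.001 0.035] [-23, 10, -44, -112, -22, 48] maxerr 0.0
   cols 10 lint 109
xr -0.0895 z 0.0375 [0.545 0.001 0.015] [-29, 16, -47, -120, -28, 63] maxerr 0.0
   cols -2 lint 96
xr -0.04 z 0.0375 [0.594 0.008 0.015] [-24, 18, -42, -122, -25, 60] maxerr 0.0
   cols 22 lint 59
xr -0.04 z 0.06 [0.594 0.008 0.038] [-17, 13, -38, -111, -18, 43] maxerr 0.0
   cols 32 lint 74
xr -0.066 z 0.06 [0.569 0.004 0.038] [-20, 11, -41, -111, -19, 45] maxerr 0.0
   cols 22 lint 93
xr -0.066 z 0.018 [ 0.569  0.004 -0.004] [-30, 22, -48, -127, -33, 73] maxerr 0.0
   cols -3 lint 65
xr 0.018 z 0.018 [ 0.652  0.017 -0.004] [-22, 24, -38, -129, -25, 65] maxerr 0.0
   cols 14 lint 4
az 65 twist 1.0862835184221848
back+twist [1.03  0.012 0.268] [-7,
[... 269 characters left out ...]
 lint 82
xr -0.0895 z 0.0575 [0.545 0.001 0.035] [-23, 10, -44, -112, -22, 48] maxerr 0.0
   cols 10 lint 109
xr -0.0895 z 0.0375 [0.545 0.001 0.015] [-29, 16, -47, -120, -28, 63] maxerr 0.0
   cols -2 lint 96
xr -0.04 z 0.0375 [0.594 0.008 0.015] [-24, 18, -42, -122, -25, 60] maxerr 0.0
   cols 22 lint 59
xr -0.04 z 0.06 [0.594 0.008 0.038] [-17, 13, -38, -111, -18, 43] maxerr 0.0
   cols 32 lint 74
xr -0.066 z 0.06 [0.569 0.004 0.038] [-20, 11, -41, -111, -19, 45] maxerr 0.0
   cols 22 lint 93
xr -0.066 z 0.018 [ 0.569  0.004 -0.004] [-30, 22, -48, -127, -33, 73] maxerr 0.0
   cols -3 lint 65
xr 0.018 z 0.018 [ 0.652  0.017 -0.004] [-22, 24, -38, -129, -25, 65] maxerr 0.0
   cols 14 lint 4
```

The simulated route is smooth. Executing: back off with twist, come in, descend.

>>> step_arm(
  moves=[
    [[-2.5, 0, 0.2, 0.1, 0], [-2.5, 0, 0.2, 0.1, 0], [-2.5, 0, 0.2, 0.1, 0], [-2.5, 0, 0.2, 0.1, 0], [-2.5, 0, 0.2, 0.1, 0], [-2.5, 0, 0.2, 0.1, 0], [-2.5, 0, 0.2, 0.1, 0], [-2.5, 0, 0.2, 0.1, 0], [-2.5, 0, 0.2, 0.1, 0], [-2.5, 0, 0.2, 0.1, 0]],
  ],
)

```text
clock: 30.05
tool_pos: [1.0784, 0.0096, 0.2722]
orientation: [-174.3, 47.7, -115.5]
force: [-0.0, 0.7, -0.2]
opening: 0.0006
gripper_force: 0.0
```

>>> step_arm(
  moves=[
    [[-4, 0, -0.5, 0, 0], [-4, 0, -0.5, 0, 0], [-4, 0, -0.5, 0, 0], [-4, 0, -0.5, 0, 0], [-4, 0, -0.5, 0, 0], [-4, 0, -0.5, 0, 0], [-4, 0, -0.5, 0, 0], [-4, 0, -0.5, 0, 0], [-4, 0, -0.5, 0, 0], [-4, 0, -0.5, 0, 0]],
  ],
)

```text
clock: 31.05
tool_pos: [0.6782, 0.0111, 0.2215]
orientation: [-174.3, 47.7, -115.6]
force: [-0.1, 0.1, 0.6]
opening: 0.0007
gripper_force: 0.0
```

```bash
python3 st.py
```

```text
clock 31.05 tool [0.6782 0.0111 0.2215] lean 47.9 lean az 56.8 normal az 60.2 line z -0.066 q [-13.  15.  -3. -51. -63.   6.] F [-0.1  0.1  0.6]
```

>>> step_arm(
  moves=[
    [[-4.7, 0, 0, 0, 0], [-4.6, 0, 0, 0, 0], [0, 0, -3, 0, 0], [0, 0, -3, 0, 0], [0, 0, -3, 0, 0], [0, 0, -3, 0, 0], [0, 0, -3, 0, 0], [0, 0, -3, 0, 0], [0, 0, 0, -0.08, 0], [0, 0, 0, -0.08, 0]],
  ],
)

```text
clock: 32.05
tool_pos: [0.5869, 0.0111, 0.0391]
orientation: [-174.7, 47.7, -125.2]
force: [0.1, 0.5, 0.1]
opening: 0.0007
gripper_force: 0.0
```

>>> step_arm(
  moves=[
    [[0, 0, 0, -0.08, 0], [0, 0, 0, -0.08, 0], [0, 0, 0, -0.08, 0], [0, 0, 0, -0.08, 0], [0, 0, 0, -0.08, 0], [0, 0, 0, -0.08, 0], [0, 0, 0, -0.08, 0], [0, 0, 0, -0.05, 0], [0, 0, 0, 0, 0]],
  ],
)

```text
clock: 32.95
tool_pos: [0.5876, 0.0124, 0.0419]
orientation: [-174.4, 47.9, -159.7]
force: [-0.2, -0.4, 0.2]
opening: 0.0001
gripper_force: 0.0
```

```bash
python3 st.py;  python3 - <<'E'
from clr import *
o=ctrl.get_obs(); M0=R_of(o['orientation'])
nz=np.degrees(np.arctan2(M0[1,1],M0[0,1]))%180-90
for az in(8.5,nz,22):
  M=R.from_euler('z',az-nz,degrees=True).as_matrix()@M0
  for xr,yo,zt in((-.090,-.004,.06),(-.0895,-.004,.0375),(-.03,-.004,.0375),(-.03,-.004,.06),(-.06,-.004,.06),(-.06,-.004,.018),(0,-.002,.018),(.018,-.002,.018)):
    tip=O+g*xr+l*yo+M[:,0]*.0095; tip[2]=zt; T=tip+.033*M[:,2]
    print(round(az,1),xr,zt,'cols',round(clear(M,tip,cols)),'lint',round(clear(M,tip,lint)),'d cm',np.round((T-o['tool_pos'])*100,2),'corner z',round((tip[2]-M[2,0]*.0095)*1000,1))
E
```

```text
clock 32.95 tool [0.5876 0.0124 0.0419] lean 48.2 lean az 12.7 normal az 16.1 line z -0.066 q [-15.  12. -36. -97. -21.  33.] F [-0.2 -0.4  0.2]
8.5 -0.09 0.06 cols 10 lint 112 d cm [-4.22 -1.37 -0.39] corner z 67.1
8.5 -0.0895 0.0375 cols -1 lint 96 d cm [-4.17 -1.36 -2.64] corner z 44.6
8.5 -0.03 0.0375 cols 25 lint 52 d cm [ 1.71 -0.48 -2.64] corner z 44.6
8.5 -0.03 0.06 cols 35 lint 67 d cm [ 1.71 -0.48 -0.39] corner z 67.1
8.5 -0.06 0.06 cols 24 lint 89 d cm [-1.26 -0.93 -0.39] corner z 67.1
8.5 -0.06 0.018 cols 0 lint 61 d cm [-1.26 -0.93 -4.59] corner z 25.1
8.5 0 0.018 cols 9 lint 17 d cm [ 4.65  0.16 -4.59] corner z 25.1
8.5 0.018 0.018 cols 14 lint 5 d cm [ 6.43  0.43 -4.59] corner z 25.1
16.1 -0.09 0.06 cols 8 lint 112 d cm [-4.25 -1.13 -0.39] corner z 67.1
16.1 -0.0895 0.0375 cols -1 lint 96 d cm [-4.2  -1.12 -2.64] corner z 44.6
16.1 -0.03 0.0375 cols 24 lint 52 d cm [ 1.68 -0.24 -2.64] corner z 44.6
16.1 -0.03 0.06 cols 35 lint 67 d cm [ 1.68 -0.24 -0.39] corner z 67.1
16.1 -0.06 0.06 cols 21 lint 89 d cm [-1.28 -0.68 -0.39] corner z 67.1
16.1 -0.06 0.018 cols 3 lint 61 d cm [-1.28 -0.68 -4.59] corner z 25.1
16.1 0 0.018 cols 8 lint 17 d cm [ 4.62  0.4  -4.59] corner z 25.1
16.1 0.018 0.018 cols 11 lint 3 d cm [ 6.4   0.67 -4.59] corner z 25.1
22 -0.09 0.06 cols 11 lint 108 d cm [-4.29 -0.94 -0.39] corner z 67.1
22 -0.0895 0.0375 cols 9 lint 92 d cm [-4.24 -0.94 -2.64] corner z 44.6
22 -0.03 0.0375 cols 26 lint 49 d cm [ 1.64 -0.06 -2.64] corner z 44.6
22 -0.03 0.06 cols 36 lint 64 d cm [ 1.64 -0.06 -0.39] corner z 67.1
22 -0.06 0.06 cols 22 lint 86 d cm [-1.33 -0.5  -0.39] corner z 67.1
22 -0.06 0.018 cols 15 lint 58 d cm [-1.33 -0.5  -4.59] corner z 25.1
22 0 0.018 cols 9 lint 13 d cm [ 4.58  0.58 -4.59] corner z 25.1
22 0.018 0.018 cols 9 lint 0 d cm [ 6.36  0.85 -4.59] corner z 25.1
```

>>> step_arm(
  moves=[
    [[-1.5, -0.1, 0, 0.05, 0], [-1.5, -0.1, 0, 0.05, 0], [-1.3, -0.15, 0, 0, 0], [0, 0, 0, 0, 0], [0, 0, -0.8, 0, 0], [0, 0, -0.8, 0, 0], [0, 0, 0, 0, 0]],
  ],
)

```text
clock: 33.65
tool_pos: [0.5438, 0.0084, 0.0239]
orientation: [-174.5, 47.8, -154.2]
force: [-0.1, -1.2, -0.7]
opening: 0.0006
gripper_force: 0.0
```

```bash
python3 st.py;  python3 - <<'E'
from clr import *
o=ctrl.get_obs(); M=R_of(o['orientation']); im,d,S=cloud('scene'); _,_,T=cloud('top')
tip=o['tool_pos']-.033*M[:,2]; q=tip-M[:,0]*.0095-O; print('front corner gate x,y,z',np.round([q@g*1000,q@l*1000,q[2]*1000],1),'cols',clear(M,tip,cols))
rect('block',sel(S,.53,.60,-.04,.06,.044,.052))
cv2.imwrite('pics/c6.png',cv2.resize(im[170:300,260:420],None,fx=4.8,fy=4.5,interpolation=cv2.INTER_CUBIC))
E
```

```text
clock 33.65 tool [0.5438 0.0084 0.0239] lean 48.0 lean az 18.4 normal az 21.7 line z -0.065 q [-23.  14. -39. -95. -29.  41.] F [-0.1 -1.2 -0.7]
front corner gate x,y,z [-90.    1.5  53. ] cols 3.775271100653052
block 103 c [545.8   2.9] size [31.7 24.9] ang 7.8 zmed 49.5
```

View pics/c6.png

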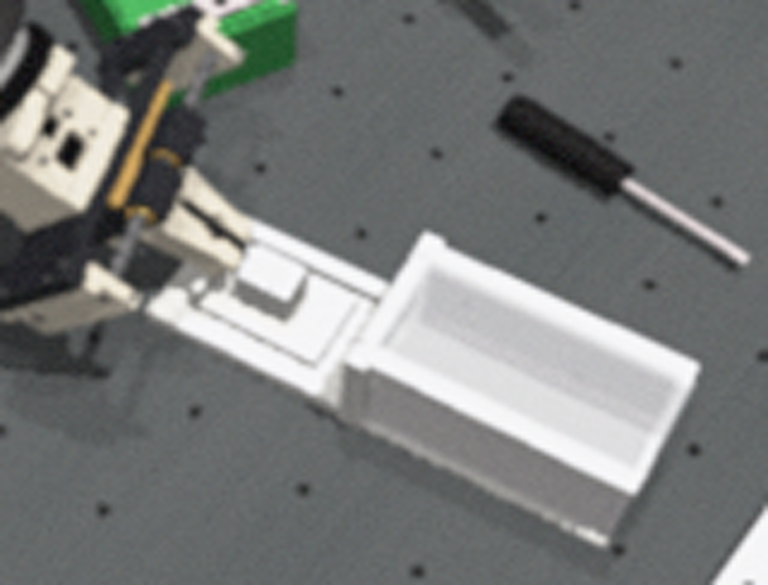

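The fingers (about (235,255)) are just behind the block at (270,280) and above the lip; gate and rails are clear. Lowering slightly and pushing along the gate axis.

>>> step_arm(
  moves=[
    [[0.2, 0.03, -0.8, 0, 0], [0, 0, 0, 0, 0], [0.5, 0.07, 0, 0, 0], [0.5, 0.07, 0, 0, 0], [0.5, 0.07, 0, 0, 0], [0, 0, 0, 0, 0]],
  ],
)

```text
clock: 34.35
tool_pos: [0.5617, 0.0115, 0.0169]
orientation: [-174.3, 47.8, -154.0]
force: [-0.1, 0.1, 0.9]
opening: 0.0006
gripper_force: 0.0
```

```bash
cat > chk.py <<'E'
from clr import *
o=ctrl.get_obs(); M=R_of(o['orientation']); _,_,S=cloud('scene'); _,_,T=cloud('top')
tip=o['tool_pos']-.033*M[:,2]; q=tip-M[:,0]*.0095-O; print('corner gate x,y,z',np.round([q@g*1000,q@l*1000,q[2]*1000],1),'cols',round(clear(M,tip,cols)),'lint',round(clear(M,tip,lint)),'F',np.round(o['force'],1),'t',round(o['clock'],2))
for n,Q in(('s',S),('t',T)):
  Q=sel(Q,.53,.75,-.04,.08,.041,.052); L=np.c_[(Q-O)@g,(Q-O)@l]; L=L[abs(L[:,1])<.025]
  if len(L)>10: print(n,'block x',np.round(np.percentile(L[:,0],[3,97])*1000),'y',np.round(np.percentile(L[:,1],[3,97])*1000),len(L))
E
python3 st.py; python3 chk.py
```

```text
clock 34.35 tool [0.5617 0.0115 0.0169] lean 48.1 lean az 18.4 normal az 21.8 line z -0.066 q [-22.  16. -38. -98. -29.  44.] F [-0.1  0.1  0.9]
corner gate x,y,z [-71.9   2.   46. ] cols 7 lint 80 F [-0.1  0.1  0.9] t 34.35
s block x [-83. -39.] y [-17.  12.] 146
t block x [-78.  -0.] y [-8. 16.] 100
```

>>> step_arm(
  moves=[
    [[0.5, 0.07, 0, 0, 0], [0.5, 0.07, 0, 0, 0], [0.5, 0.07, 0, 0, 0], [0.5, 0.07, 0, 0, 0], [0.5, 0.07, 0, 0, 0], [0.5, 0.07, 0, 0, 0], [0.5, 0.07, 0, 0, 0], [0.4, 0.06, 0, 0, 0], [0, 0, 0, 0, 0]],
  ],
)

```text
clock: 35.35
tool_pos: [0.6003, 0.017, 0.0167]
orientation: [-174.3, 47.8, -154.0]
force: [0.1, -0.3, -0.2]
opening: 0.0003
gripper_force: 0.0
```

```bash
python3 chk.py
```

```text
corner gate x,y,z [-32.9   1.7  45.8] cols 22 lint 51 F [ 0.1 -0.3 -0.2] t 35.35
s block x [-49. -12.] y [-19.  11.] 105
t block x [-39.   1.] y [-11.  15.] 92
```

>>> step_arm(
  moves=[
    [[0, 0, 1.5, 0, 0], [0, 0, 1, 0, 0], [-1.4, -0.2, 0, 0, 0], [-1.4, -0.2, 0, 0, 0], [0, 0, 0, 0, 0], [0, 0, -1.5, 0, 0], [0, 0, -1, 0, 0], [0, 0, 0, 0, 0]],
  ],
)

```text
clock: 36.25
tool_pos: [0.5704, 0.012, 0.0145]
orientation: [-174.6, 47.6, -154.4]
force: [-0.2, -0.1, -0.7]
opening: 0.0005
gripper_force: 0.0
```

```bash
python3 chk.py; python3 - <<'E'
from clr import *
_,_,S=cloud('scene')
Q=sel(S,.5,.75,-.04,.08,.012,.052); L=np.c_[(Q-O)@g,(Q-O)@l,Q[:,2]]; 
for z0,z1 in((.0125,.016),(.025,.033),(.046,.052)):
    k=(L[:,2]>z0)&(L[:,2]<z1)&(abs(L[:,1])<.028); print(z0,k.sum(),np.round(np.percentile(L[k,0],[2,50,98])*1000))
E
```

```text
corner gate x,y,z [-63.1   1.2  43.6] cols 10 lint 72 F [-0.2 -0.1 -0.7] t 36.25
s block x [-83. -12.] y [-20.  13.] 120
t block x [-73.   1.] y [-10.  16.] 108
0.0125 80 [-57. -39. -18.]
0.025 46 [-54. -49. -19.]
0.046 98 [-79. -26. -12.]
```

>>> step_arm(
  moves=[
    [[0, 0, -1, 0, 0], [0, 0, -0.9, 0, 0], [0, 0, 0, 0, 0], [0.5, 0.08, 0, -0.05, 0], [0.5, 0.1, 0, -0.05, 0], [0.5, 0.1, 0, -0.05, 0], [0.5, 0.08, 0, -0.04, 0], [0, 0, 0, 0, 0]],
  ],
)

```text
clock: 37.2
tool_pos: [0.591, 0.0171, -0.0021]
orientation: [-174.5, 47.8, -165.0]
force: [-1.7, 0.0, -0.6]
opening: 0.0001
gripper_force: 0.1
```

```bash
python3 st.py; python3 chk.py
```

```text
clock 37.2 tool [ 0.591   0.0171 -0.0021] lean 48.0 lean az 7.5 normal az 10.9 line z -0.065 q [ -26.   21.  -44. -124.  -30.   67.] F [-1.7  0.  -0.6]
corner gate x,y,z [-42.1   6.7  27. ] cols 7 lint 51 F [-1.7  0.  -0.6] t 37.2
s block x [-82. -12.] y [-14.  23.] 108
t block x [-69.   0.] y [-9. 22.] 90
```

>>> step_arm(
  moves=[
    [[-0.3, -0.4, -0.2, 0, 0], [0.3, -0.1, 0, 0, 0], [0.5, 0.06, 0, 0, 0], [0.5, 0.06, 0, 0, 0], [0.5, 0.06, 0, 0, 0], [0.5, 0.06, 0, 0, 0], [0.5, 0.06, 0, 0, 0], [0.5, 0.06, 0, 0, 0], [0, 0, 0, 0, 0]],
  ],
)

```text
clock: 38.2
tool_pos: [0.6228, 0.0151, -0.0041]
orientation: [-174.3, 47.8, -164.9]
force: [0.1, -0.4, 0.3]
opening: 0.0002
gripper_force: 0.1
```

```bash
python3 st.py; python3 chk.py
```

```text
clock 38.2 tool [ 0.6228  0.0151 -0.0041] lean 48.1 lean az 7.5 normal az 10.9 line z -0.066 q [ -24.   23.  -40. -124.  -28.   64.] F [ 0.1 -0.4  0.3]
corner gate x,y,z [-11.  -0.  25.] cols 10 lint 26 F [ 0.1 -0.4  0.3] t 38.2
s block x [-51. -26.] y [-21.  18.] 80
t block x [-41. -28.] y [-13.  19.] 32
```

>>> step_arm(
  moves=[
    [[0.5, 0.08, 0, 0, 0], [0.5, 0.08, 0, 0, 0], [0.5, 0.08, 0, 0, 0], [0.5, 0.08, 0, 0, 0], [0.5, 0.08, 0, 0, 0], [0, 0, 0, 0, 0]],
  ],
)

```text
clock: 38.9
tool_pos: [0.6478, 0.0191, -0.0041]
orientation: [-174.3, 47.8, -164.9]
force: [-0.9, 0.2, 0.7]
opening: 0.0003
gripper_force: 0.4
```

```bash
python3 chk.py
```

```text
corner gate x,y,z [14.3  0.2 25. ] cols 14 lint 8 F [-0.9  0.2  0.7] t 38.9
s block x [-30. -11.] y [-22.  20.] 29
t block x [-16.  -2.] y [-14.  22.] 33
```

>>> step_arm(
  moves=[
    [[0.3, 0.04, 0, 0, 0], [0.3, 0.04, 0, 0, 0], [0.1, 0.02, 0, 0, 0], [0, 0, 0, 0, 0]],
  ],
)

```text
clock: 39.4
tool_pos: [0.6538, 0.02, -0.0044]
orientation: [-174.4, 47.8, -164.9]
force: [-0.8, -0.7, -1.5]
opening: 0.0005
gripper_force: 0.6
```

>>> step_arm(
  moves=[
    [[-1, -0.15, 0, 0, 0], [-2, -0.3, 0, 0, 0], [-2, -0.3, 0.3, 0, 0], [-1, -0.15, 2, 0.1, 0], [0, 0, 3, 0.1, 0], [0, 0, 3, 0.1, 0], [0, 0, 3, 0.1, 0], [0, -2, 3, 0, 0], [0, -3, 3, 0, 0], [0, 0, 0, 0, 0]],
  ],
)

```text
clock: 40.4
tool_pos: [0.5917, -0.0297, 0.1396]
orientation: [-174.9, 48.3, -148.0]
force: [0.6, 0.8, 0.6]
opening: 0.0001
gripper_force: 0.0
```

```bash
python3 st.py; python3 - <<'E'
from clr import *
im,d,S=cloud('scene'); t,_,T=cloud('top'); 
cv2.imwrite('pics/c7.png',np.hstack([cv2.resize(im[205:300,290:415],None,fx=3.2,fy=4,interpolation=cv2.INTER_CUBIC),cv2.resize(t[95:215,300:360],None,fx=5,fy=380/120,interpolation=cv2.INTER_CUBIC)]))
for n,Q in(('s',S),('t',T)):
  Q=sel(Q,.5,.8,-.04,.09,.008,.08); L=np.c_[(Q-O)@g,(Q-O)@l,Q[:,2]]; L=L[abs(L[:,1])<.026]
  for z0,z1 in((.0125,.016),(.025,.033),(.044,.052)):
    k=(L[:,2]>z0)&(L[:,2]<z1); 
    if k.sum()>3: print(n,z0,k.sum(),np.round(np.percentile(L[k,0],[2,50,98])*1000))
P=np.load('top0.npy')
for nm,b in(('plate',(.34,.46,-.27,-.15,.005,.012)),('holder',(.4,.52,-.42,-.28,.04,.065)),('lens',(.5,.72,-.45,-.28,.085,.105)),('jar',(.6,.8,.2,.4,.06,.09)),('green',(.25,.46,.05,.2,.06,.08)),('hasp',(.46,.57,.22,.30,.0735,.079)),('bar',(.37,.46,.27,.375,.102,.109))):
    rect(nm+'0',sel(P,*b)); rect(nm+'1',sel(T,*b))
E
```

```text
clock 40.4 tool [ 0.5917 -0.0297  0.1396] lean 48.5 lean az 25.3 normal az 28.3 line z -0.059 q [-12.   4. -28. -62. -31.  -1.] F [0.6 0.8 0.6]
t 0.044 9 [-1. -0.  0.]
plate0 376 c [ 403.2 -203.3] size [113.6 100.6] ang 70.0 zmed 8.5
plate1 few 0
holder0 76 c [ 465.5 -335.6] size [25.9 30.1] ang 72.6 zmed 55.1
holder1 76 c [ 465.8 -334.8] size [22.7 30.9] ang 82.3 zmed 55.4
lens0 471 c [ 627.  -340.7] size [71.2 69.8] ang 88.3 zmed 95.5
lens1 470 c [ 627.6 -340.7] size [70.3 69.9] ang 55.5 zmed 95.4
jar0 563 c [753.4 349.2] size [100.7  92.1] ang 89.2 zmed 74.9
jar1 559 c [753.8 349.2] size [ 92.2 101.6] ang 0.1 zmed 74.8
green0 1164 c [366.9 134.7] size [ 99.9 130. ] ang 65.4 zmed 70.9
green1 1154 c [367.  134.6] size [ 99.7 129.7] ang 65.4 zmed 70.9
hasp0 70 c [480.5 283.2] size [37.2 35.7] ang 82.5 zmed 75.8
hasp1 112 c [504.1 266.7] size [23.  89.8] ang 73.3 zmed 76.6
bar0 81 c [419.6 324.3] size [14.8 58.6] ang 84.1 zmed 106.9
bar1 74 c [419.9 324.7] size [58.9 13.5] ang 76.3 zmed 107.0
```

View pics/c7.png

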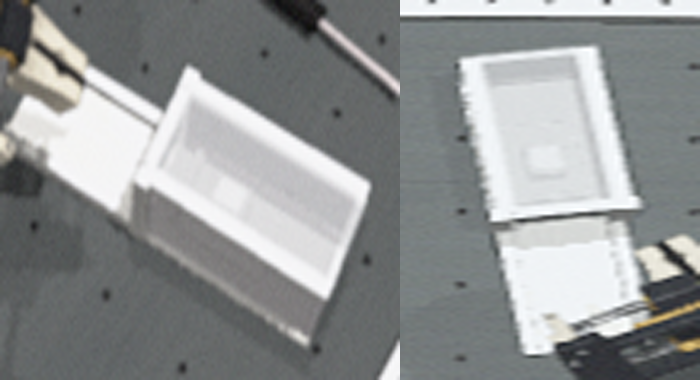

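The carrier shows inside the tunnel, with its block at (235,190) and (545,158). The tray is empty. The depth points found at flap height all lie in the flap's plane (x = −1 to 0 mm), so it has dropped shut. The robot touches nothing, so I'm handing in.

```bash
python3 -c "
from plant import close_job
print(close_job())"
```

```text
the job is handed in; nothing more can be done
None
```

The job is handed in at about 40 s of the 72 s: handle fully off, hasp fully out, and the carrier inside the tunnel, lip end outermost, with the flap shut; re-measured bystanders had not moved, but the plain plate (hidden by the arm), post and screwdriver were not re-measured.

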